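# Pull the spent cartridges from the water filter with the tongs

### The arm

A 6-joint arm with a two-finger parallel gripper is mounted at the origin on a cart in front of the work surface, level with it; the furniture and walls round the work are solid. World frame = base frame: x ahead of the robot, y to its left, z up, the work surface at z = 0. Lengths are in m, angles in rad, forces in N, time in s.
With the tool pointing down it reaches from about 0.35 to 1 m from the base axis. Payload 7.1 kg.
Tool frame: the origin (TCP) lies on the mounting face of the last link; the fingertips stand 173 mm ahead of it and the grasp point (between the pads) lies 155 mm ahead of it; x points along the fingers, z is the direction in which the jaws open and shut, and the axes are right-handed (so a half turn about x gives the same grasp; the last joint's range is limited). The gripper opens to 85 mm and grips with 20 to 120 N. Pads are 22 mm wide; open, the fingers measure 114 mm over their backs; the gripper's body (76 mm by 85 mm) begins 54 mm behind the grasp point. The pads swing forward as they close: fully open they stand 13 mm farther back than shut.
Start: joints at [1.314, 0.423, 1.63, -0, 1.089, -0.019], TCP at [0.147, 0.607, 0.405] pointing down, gripper open.
Joint ranges: [-3, 3], [-0.9, 2.11], [0.09, 2.58], [-1.31, 4.45], [0.11, 2.69], [-2.54, 2.54]. Speed limits (rad/s): [2.39, 2.39, 3.01, 3.14, 3.14, 3.14].

### API

Orientations are given as [roll, pitch, yaw] about the fixed x, y, z axes, in that order (R = Rz(yaw) Ry(pitch) Rx(roll)).
In Python, from station import env gives the robot as it stands. The module is installed in compiled form; this text tells all that it offers.
- The arm moves only by the tool carry_out, never from a script. Its argument "increments" is a list of rows, each a list of 3 entries, a list of its own where there are three numbers: the shift along the tool's x, y, z in cm, then the turn, a rotation vector about the tool's x, y, z in rad, then the opening in per cent of the stroke, from 0 (shut) to 100 (fully open). A call has 1 to 20 rows; each row is the pose to reach, as a shift and turn from the pose measured when the call began, along the tool's axes at that moment; what a row does not reach only later rows make up. A row lasts 1/10 s, in which the tool goes at most 50 mm and 8.59 degrees, less where a joint would pass 70% of its speed; a pose out of reach is approached as far as the arm can. A call with a gripper value outside its range is refused whole. The fingers move at their own pace and stop on an object; "force" is the grip in N (left out, the last holds). Time passes only in rows, so rows that repeat a pose let the fingers close. It gives the time, the measured TCP pose, the force and the opening at its end, in the units of the state.
- env.get_state(): the state, without advancing time (a new reading comes with each control period).
- env.read_camera(name): name is "side" or "top"; returns the picture (480x640x3 uint8, blue, green, red); there is no depth.
- env.camera_model(name): a dict with "fx", "fy", "cx", "cy" (pixels), "view" (4x4, takes a point from world to camera coordinates). Camera axes: x right, y down, z forward; pixel columns grow to the right and rows downward; lengths in m; the calibration is good to about 2 mm. A picture is of the moment at which its call begins. camera_model takes no time and is no camera call.
- env.finish_job(): hands the job in, once; it reports no verdict.
The state is a dict: "clock": time; "joints": joint angles; "qvel": joint speeds; "joint_efforts": joint torques, N m; "tcp_pos": TCP position; "tool_rot": TCP orientation; "force": force on the tool from outside, world axes, zero at the start; "torque": the same for the moment, N m; "opening": finger opening in m.
Only numpy, scipy, OpenCV 4.12 (cv2) and the standard library are available. Lean on these libraries where they do the work, as an engineer would, in place of code of your own. Each camera call takes 0.05 s, during which the arm holds its last target. There are 200 camera calls.

### The job

Service the countertop water filter: first turn the blue valve handle fully shut, then use the sprung tongs from the wooden holder to pull every spent cartridge out of its deep housing and set each down gently in the steel tray - use the tongs only, do not touch cartridges with your fingers. Once they are all in the tray, turn the valve half open, to 45 degrees, to flush the housings; the tongs must end up standing in their holder again and the other things on the worktop stay where they are.

Things in the scene. Friction and masses are not known exactly. Their poses are not given: they have to be found in the camera images.
- filter: countertop water filter, fixed: base 80 x 358 x 10 mm, four round open housings (translucent blue) and a white valve column in a row along its y. Origin: centre of the underside. Housings at y -142, -75, -8 and +59 mm: 64 mm outside, bore 58 mm, inner floor 13 mm and mouth 135 mm above the worktop. Valve axis at y +138 mm
- valve (a joint): angle of the valve handle about the vertical, rad: 0 shut (hard stop; red end of the bar at the red mark, bar along the filter's x, across the row), 0.785 half open (yellow mark), 1.571 fully open (hard stop, green mark; bar along the filter's y). Grows counter-clockwise from above. Stays where it is left; turning it takes about 0.1 N m
- valve_grip (a point): centre of the valve's blue T-bar handle, on the turning axis, 160 mm above the worktop. The bar is 84 mm long, 14 mm thick and 28 mm high (14 mm above and below this point); this point's x axis runs along the bar towards its red-marked end. Nothing near it is higher
- cartridge_1: spent filter cartridge, standing upright in a housing at the start: white body 48 mm across and 46 mm high with a grey band, then the orange neck 13 mm across from 46 to 68 mm up, then a head 18 mm across from 68 to 80 mm up. Origin at the centre of its underside, z up along its axis. About 60 g. May be absent (three or four are present)
- cartridge_2: spent filter cartridge, standing upright in a housing at the start: white body 48 mm across and 46 mm high with a grey band, then the green neck 13 mm across from 46 to 68 mm up, then a head 18 mm across from 68 to 80 mm up. Origin at the centre of its underside, z up along its axis. About 60 g. May be absent (three or four are present)
- cartridge_3: spent filter cartridge, standing upright in a housing at the start: white body 48 mm across and 46 mm high with a grey band, then the red neck 13 mm across from 46 to 68 mm up, then a head 18 mm across from 68 to 80 mm up. Origin at the centre of its underside, z up along its axis. About 60 g. May be absent (three or four are present)
- cartridge_4: spent filter cartridge, standing upright in a housing at the start: white body 48 mm across and 46 mm high with a grey band, then the blue neck 13 mm across from 46 to 68 mm up, then a head 18 mm across from 68 to 80 mm up. Origin at the centre of its underside, z up along its axis. About 60 g. May be absent (three or four are present)
- tongs: sprung parallel-action tongs, jaws down, standing loose in the holder, 143 mm high, 120 g: two flat steel blades 12 mm wide, 44 mm over their outsides when open, with black handle plates on top and black jaw pads at the tips. Origin midway between the open jaws at the tip ends, fixed to the half at -y; z up along the blades; jaws close along y
- tongs_grip (a point): where to pinch the tongs from above, 120 mm up from the tips, midway between the open handle plates. Plates: 22 mm wide (x), from 93 to 143 mm up, outer faces 56 mm apart when open. A light squeeze to about 54 mm carries the tongs; squeezing further closes the jaws, which move as far as the plates do
- tongs_tip (a point): midway between the open jaw pads, 5.5 mm up from the tips. Pads: 11 mm high, 12 mm wide, 30 mm apart when open (blades 38 mm apart inside, above the pads). Shut on a cartridge's neck the pads are 13 mm and the handle plates 39 mm apart, and the cartridge's head cannot slip through
- jaw (a joint): how far the tongs are squeezed, m: 0 open, 0.020 at most. The half at +y moves towards the half at -y by this much, so the true middle of the jaws lies half of it from the origin, towards -y of the tongs. The spring pushes open with 4 N at 0 and 12 N at 0.020
- holder: wooden tongs holder, fixed, 60 x 75 x 81 mm high, origin at the centre of the underside, z up. Its slot takes the tongs with their jaws closing along the holder's y (either way round): 15 mm wide in x with a mouth that flares to about 34 mm, 52 mm long in y, floor 6 mm above the worktop
- tray: open steel tray, loose, 150 mm (its x) x 150 mm (its y) x 30 mm high, walls and floor 3 mm, origin at the centre of its underside
- mug_2: green mug, bystander, leave where it is
- honey_jar: jar with a red lid, bystander, leave where it is
- salt_shaker: salt shaker, bystander, leave where it is

How it is judged:
On the way, in this order (a step that is already met when the one before it is completed fails the run):
1. the valve is shut (value of joint valve below 0.07 rad), for 0.2 s.
2. all cartridges present are in the tray, let go and at rest, with the valve still shut (x of cartridge_1 in the frame of tray between -0.07 and 0.07 m and y of cartridge_1 in the frame of tray between -0.07 and 0.07 m and z of cartridge_1 in the frame of tray between -0.005 and 0.035 m and linear speed of each of cartridge_1, cartridge_2, cartridge_3, cartridge_4 below 0.05 m/s and contact force between each of cartridge_1, cartridge_2, cartridge_3, cartridge_4 and tongs below 0.1 N and x of cartridge_2 in the frame of tray between -0.07 and 0.07 m and y of cartridge_2 in the frame of tray between -0.07 and 0.07 m and z of cartridge_2 in the frame of tray between -0.005 and 0.035 m and x of cartridge_3 in the frame of tray between -0.07 and 0.07 m and y of cartridge_3 in the frame of tray between -0.07 and 0.07 m and z of cartridge_3 in the frame of tray between -0.005 and 0.035 m and x of cartridge_4 in the frame of tray between -0.07 and 0.07 m and y of cartridge_4 in the frame of tray between -0.07 and 0.07 m and z of cartridge_4 in the frame of tray between -0.005 and 0.035 m and value of joint valve below 0.12 rad), for 0.2 s.
3. the valve is half open (value of joint valve between 0.665 and 0.905 rad and velocity of joint valve below 0.1 rad/s), for 0.2 s.
At the end, for the whole second after the job is handed in: Every cartridge present rests inside the tray (standing or lying), the tray is flat on the worktop, the valve stands at 0.785 rad within 0.12, and the tongs stand upright in their holder, down on its floor within 10 mm; all at rest (x of cartridge_1 in the frame of tray between -0.07 and 0.07 m and y of cartridge_1 in the frame of tray between -0.07 and 0.07 m and z of cartridge_1 in the frame of tray between -0.005 and 0.035 m and linear speed of each of cartridge_1, cartridge_2, cartridge_3, cartridge_4, tongs, tray below 0.05 m/s and contact force between each of cartridge_1, cartridge_2, cartridge_3, cartridge_4 and tongs below 0.1 N and x of cartridge_2 in the frame of tray between -0.07 and 0.07 m and y of cartridge_2 in the frame of tray between -0.07 and 0.07 m and z of cartridge_2 in the frame of tray between -0.005 and 0.035 m and x of cartridge_3 in the frame of tray between -0.07 and 0.07 m and y of cartridge_3 in the frame of tray between -0.07 and 0.07 m and z of cartridge_3 in the frame of tray between -0.005 and 0.035 m and x of cartridge_4 in the frame of tray between -0.07 and 0.07 m and y of cartridge_4 in the frame of tray between -0.07 and 0.07 m and z of cartridge_4 in the frame of tray between -0.005 and 0.035 m and value of joint valve between 0.665 and 0.905 rad and x of tongs in the frame of holder between -0.015 and 0.015 m and y of tongs in the frame of holder between -0.02 and 0.02 m and z of tongs in the frame of holder between -0.003 and 0.016 m and angle between tongs's own z axis and vertical below 0.15 rad and angle between tray's own z axis and vertical below 0.1 rad and height (world z) of tray between -0.01 and 0.01 m); the robot touches nothing.
It fails at once if the fingers touch a cartridge (contact force between the fingers and cartridge_1 above 1 N or contact force between the fingers and cartridge_2 above 1 N or contact force between the fingers and cartridge_3 above 1 N or contact force between the fingers and cartridge_4 above 1 N).
It fails at once if a cartridge is dropped: it moves faster than 0.9 m/s out of the tongs ((linear speed of cartridge_1 above 0.9 m/s and contact force between tongs and cartridge_1 below 0.1 N) or (linear speed of cartridge_2 above 0.9 m/s and contact force between tongs and cartridge_2 below 0.1 N) or (linear speed of cartridge_3 above 0.9 m/s and contact force between tongs and cartridge_3 below 0.1 N) or (linear speed of cartridge_4 above 0.9 m/s and contact force between tongs and cartridge_4 below 0.1 N)).
It fails at once if the mug, the jar or the salt shaker is moved more than 40 mm (distance of any of mug_2, honey_jar, salt_shaker from where it was at the start of the episode above 0.04 m).
Of cartridge_1, cartridge_2, cartridge_3, cartridge_4 only 3 to 4 are there at a start; the rules pass over those that are not, and their reading is None.
At some moment in a run one of tray may be knocked a few centimetres aside while the robot is not near it.
It also fails if it takes over 210 s, if anything falls off the work surface, if the arm or the gripper's body presses on something with over 40 N, if the wrist force passes 120 N, or if a joint passes its speed limit or range.

## Working session

There is one attempt and no reset: what is moved stays moved. The work goes in short steps, Python scripts to look and compute and a tool call to move; the robot and the scene stay as the last step left them, time stands still between calls to the robot, and variables do not carry over. Pictures are saved under pics/ and viewed, on a budget of 14 in all, crops included, one or two more only if the job needs it, and the job is handed in when it is done.

Besides the shell and the picture viewer there is one more tool, called after ">>>" by a JSON object that holds its "op" and its "data", one argument or row to a line. carry_out: Moves the arm, as the interface text tells. Its arguments: {"type":"object","properties":{"increments":{"type":"array","items":{"type":"array"}},"force":{"type":"number"}},"required":["increments"]}

```bash
mkdir -p pics; python3 - <<'E'
from station import env
import cv2
s=env.get_state();print({k:s[k] for k in('clock','tcp_pos','tool_rot','force','opening')})
for n in('side','top'):
    cv2.imwrite(f'pics/{n}0.png',env.read_camera(n));m=env.camera_model(n);print(n,m)
E
```

```text
{'clock': 0.0, 'tcp_pos': array([0.14712895, 0.60714547, 0.40392605]), 'tool_rot': array([ 3.1109874 ,  1.56921271, -1.83917742]), 'force': array([ 0.56167848, -0.10654949, -0.37757873]), 'opening': 0.08534663095926295}
side {'fx': 457.6126808904584, 'fy': 457.6126808904584, 'cx': 312.9361184519576, 'cy': 241.20591377809274, 'view': array([[-0.99154028, -0.12912062, -0.01325668,  0.54037536],
       [-0.07635322,  0.66280682, -0.74488744,  0.19471213],
       [ 0.10496694, -0.73757371, -0.66705844,  1.0904333 ],
       [ 0.        ,  0.        ,  0.        ,  1.        ]])}
top {'fx': 441.41033847100357, 'fy': 441.41033847100357, 'cx': 319.2015794653077, 'cy': 242.85352800080977, 'view': array([[-0.0074046 , -0.99997073,  0.00192501, -0.09846022],
       [-0.98417612,  0.0069468 , -0.17705677,  0.56709537],
       [ 0.17703821, -0.00320559, -0.98419876,  1.10787287],
       [ 0.        ,  0.        ,  0.        ,  1.        ]])}
```

View pics/side0.png

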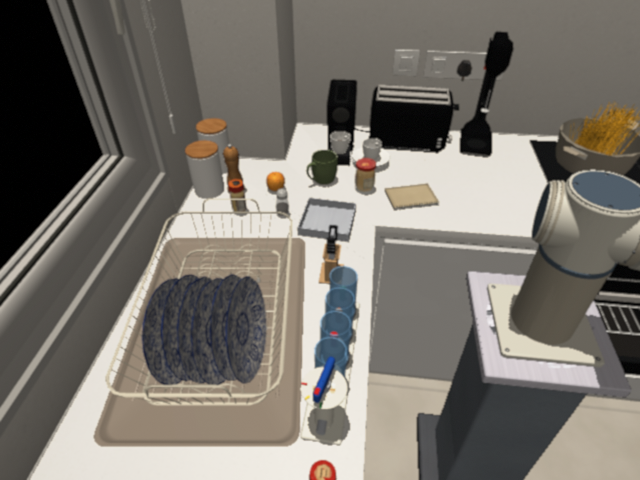

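View pics/top0.png

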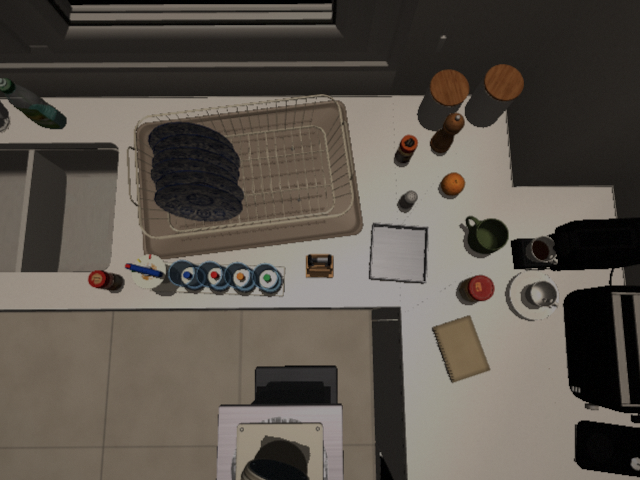

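The top view shows all four cartridges, in the order blue, red, orange, green from left to right (u≈188, 215, 240, 268, v≈278). The valve is at (147,270), the holder with the tongs at (320,264) and the tray at (399,253). I'll enlarge both views next.

```bash
python3 - <<'E'
import cv2,numpy as np
t=cv2.imread('pics/top0.png');s=cv2.imread('pics/side0.png')
a=cv2.resize(t[215:300,115:295],None,fx=4.4,fy=4.4,interpolation=cv2.INTER_CUBIC)  #792x374
b=cv2.resize(t[215:300,290:440],None,fx=2.6,fy=2.6,interpolation=cv2.INTER_CUBIC)
im=np.zeros((600,800,3),np.uint8);im[:374,:792]=a;im[376:376+221,:390]=b
cv2.imwrite('pics/c1.png',im)
b=cv2.resize(s[190:450,290:370],None,fx=2.3,fy=2.3,interpolation=cv2.INTER_CUBIC)
cv2.imwrite('pics/c2.png',b)
E
```

```text
(no output)
```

View pics/c1.png

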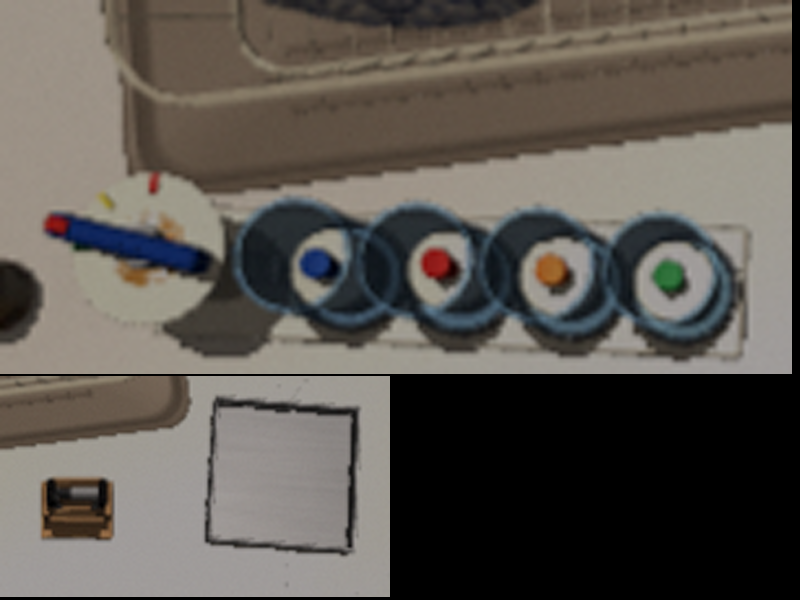

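View pics/c2.png

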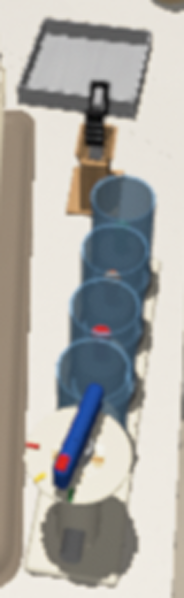

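The crop shows the blue bar with its red end pointing left (+y), so the valve is nearly open. The red mark is straight up (+x), so shutting means turning it clockwise. Next I'll measure by masks and rays.

```bash
cat > h.py <<'E'
import cv2,numpy as np
from station import env
M={n:env.camera_model(n) for n in('side','top')}
def ray(n,u,v):
    m=M[n];R=m['view'][:3,:3];t=m['view'][:3,3]
    d=R.T@np.array([(u-m['cx'])/m['fx'],(v-m['cy'])/m['fy'],1.]);return -R.T@t,d/np.linalg.norm(d)
def onz(n,u,v,z):
    o,d=ray(n,u,v);return o+d*(z-o[2])/d[2]
def tri(a,b):
    (o1,d1),(o2,d2)=ray('top',*a),ray('side',*b)
    k=np.linalg.lstsq(np.c_[d1,-d2],o2-o1,rcond=None)[0]
    p,q=o1+k[0]*d1,o2+k[1]*d2;return (p+q)/2,np.linalg.norm(p-q)
def proj(n,p):
    m=M[n];c=m['view'][:3,:3]@np.asarray(p)+m['view'][:3,3];return np.array([m['fx']*c[0]/c[2]+m['cx'],m['fy']*c[1]/c[2]+m['cy']])
def mask(im,box,h,smin=0,vr=(0,255),smax=255):
    u0,v0,u1,v1=box;x=cv2.cvtColor(im[v0:v1,u0:u1],cv2.COLOR_BGR2HSV)
    hh=x[...,0].astype(int);k=((hh>=h[0])&(hh<=h[1])) if h[0]<=h[1] else ((hh>=h[0])|(hh<=h[1]))
    m=(k&(x[...,1]>=smin)&(x[...,1]<=smax)&(x[...,2]>=vr[0])&(x[...,2]<=vr[1])).astype(np.uint8)
    n,l,st,c=cv2.connectedComponentsWithStats(m)
    if n<2:return None
    i=1+np.argmax(st[1:,4]);ys,xs=np.where(l==i)
    return np.c_[xs+u0,ys+v0].astype(np.float32)
def cen(p):return p.mean(0)
E
cat > m1.py <<'E'
from h import *
np.set_printoptions(precision=4,suppress=True)
T=cv2.imread('pics/top0.png');S=cv2.imread('pics/side0.png')
for n,h in dict(blue=(108,128),red=(170,8),orange=(9,20),green=(45,85)).items():
    for cam,im,box in(('top',T,(178,255,290,300)),('side',S,(315,265,360,375))):
        p=mask(im,box,h,150 if cam=='top' else 110)
        if p is not None: print(n,cam,len(p),cen(p),onz(cam,*cen(p),.093))
for cam,im,box in(('top',T,(120,250,170,290)),('side',S,(305,350,345,410))):
    b=mask(im,box,(108,128),150);r=mask(im,box,(170,8),150)
    q=cv2.minAreaRect(np.r_[b,r]);print('bar',cam,q,cen(b),cen(r),len(r))
    bp=cv2.boxPoints(q);print([onz(cam,*x,.174)[:2] for x in bp])
d=mask(T,(300,245,340,275),(0,180),0,(0,45));print('tongs',len(d),cv2.minAreaRect(d),onz('top',*cv2.minAreaRect(d)[0],.149))
w=mask(T,(295,240,345,285),(5,25),90);q=cv2.minAreaRect(w);print('holder',len(w),q,[onz('top',*x,.081)[:2] for x in cv2.boxPoints(q)])
d=mask(S,(315,220,345,262),(0,180),0,(0,45));q=cv2.minAreaRect(d);print('tongs side',len(d),q)
w=mask(S,(315,230,345,290),(5,25),90);q=cv2.minAreaRect(w);print('holder side',len(w),q,cv2.boxPoints(q))
E
python3 m1.py
```

```text
blue top 38 [187.1316 274.7895] [0.4802 0.2275 0.093 ]
blue side 163 [328.5951 365.4356] [0.4817 0.2367 0.093 ]
red top 39 [214.1538 274.718 ] [0.4799 0.1601 0.093 ]
red side 18 [333.5 332.5] [0.4797 0.1561 0.093 ]
orange top 37 [240.027  276.2433] [0.4756 0.0955 0.093 ]
orange side 138 [325.4565 272.5362] [ 0.5157 -0.0167  0.093 ]
green top 11 [266.1818 278.0909] [0.4705 0.0303 0.093 ]
bar top ((143.14425659179688, 269.8868713378906), (37.104373931884766, 5.325164794921875), 13.240518569946289) [145.5432 270.4321] [127.3333 265.5333] 15
[array([0.4877, 0.3491]), array([0.4998, 0.3471]), array([0.4794, 0.2623]), array([0.4674, 0.2644])]
bar side ((323.5000305175781, 378.5), (8.356289863586426, 47.35231399536133), 21.801410675048828) [324.835  376.0421] [316.4643 390.6786] 28
[array([0.4998, 0.3566]), array([0.4796, 0.2674]), array([0.4651, 0.2722]), array([0.4863, 0.3605])]
tongs 157 ((318.4029541015625, 262.23822021484375), (15.876175880432129, 24.08270263671875), 85.60128784179688) [ 0.5018 -0.1     0.149 ]
holder 388 ((319.0, 266.5), (21.0, 26.0), 90.0) [array([ 0.5272, -0.0687]), array([ 0.5267, -0.1347]), array([ 0.4733, -0.1341]), array([ 0.4737, -0.0685])]
tongs side 103 ((332.0, 242.5), (21.0, 8.0), 90.0)
holder side 351 ((329.39190673828125, 263.6486511230469), (15.124707221984863, 39.291358947753906), 9.462321281433105) [[318.7027 281.7838]
 [325.1622 243.027 ]
 [340.0811 245.5135]
 [333.6216 284.2703]]
```

```bash
cat > m2.py <<'E'
from h import *
np.set_printoptions(precision=4,suppress=True)
T=cv2.imread('pics/top0.png');S=cv2.imread('pics/side0.png')
g=mask(T,(255,262,280,295),(40,90),90);print('green',len(g),cen(g),onz('top',*cen(g),.093))
G=cv2.resize(T[255:305,165:295],None,fx=6,fy=6,interpolation=cv2.INTER_CUBIC)
hs=cv2.cvtColor(G,cv2.COLOR_BGR2HSV);print('rimpix',hs[(273-215-40)*6+0:1,0:1])
gr=cv2.cvtColor(G,cv2.COLOR_BGR2GRAY)
c=cv2.HoughCircles(gr,cv2.HOUGH_GRADIENT_ALT,1,100,param1=150,param2=.6,minRadius=72,maxRadius=88)
if c is not None:
    for u,v,r in c[0]:
        u,v=(u+.5)/6-.5+165,(v+.5)/6-.5+255;p=onz('top',u,v,.135);print('rim',u,v,p,'r mm',np.linalg.norm(onz('top',u+r/6,v,.135)-p)*1e3)
# base right corners, manual from crop
for uv in((285,266.8),(283.2,295.7)):print('base',onz('top',*uv,.01))
# valve ends: red tri
r1=cen(mask(T,(120,250,170,290),(170,8),150));r2=cen(mask(S,(305,350,345,410),(170,8),150));print('valve red',tri(r1,r2))
b1=cen(mask(T,(120,250,170,290),(108,128),150));b2=cen(mask(S,(305,350,345,410),(108,128),150));print('valve blue',tri(b1,b2))
print('red head',tri((214.15,274.7),(333.5,332.5)))
print('holder ctr',tri((319,266.5),(332.6,244.3)))
# tray: bright interior bounded by dark wall, top view
gt=T[215:295,360:440];m=cv2.inRange(cv2.cvtColor(gt,cv2.COLOR_BGR2GRAY),0,90)
ys,xs=np.where(m);p=np.c_[xs+360,ys+215].astype(np.float32)
q=cv2.minAreaRect(p);print('tray',q);P=[onz('top',*x,.03) for x in cv2.boxPoints(q)];print(np.array(P),np.mean(P,0),[np.linalg.norm(P[i]-P[i-1]) for i in range(4)])
# predicted tongs top in side
print('pred tongs top side',proj('side',(.5018,-.1,.149)),proj('side',(.5018,-.1,.081)))
E
python3 m2.py
```

```text
green 33 [266.5757 277.5757] [0.4718 0.0293 0.093 ]
rimpix []
rim 208.91667 274.25 [0.4766 0.1628 0.135 ] r mm 30.789753862146274
rim 236.91666 274.75 [0.4749 0.0957 0.135 ] r mm 29.774394030190937
base [ 0.5088 -0.0101  0.01  ]
base [ 0.4315 -0.0058  0.01  ]
valve red (array([0.4928, 0.3418, 0.1765]), np.float64(0.0014832318807749734))
valve blue (array([0.4827, 0.3042, 0.1633]), np.float64(0.0014849809963721208))
red head (array([0.4795, 0.1592, 0.0971]), np.float64(4.789550426010515e-05))
holder ctr (array([ 0.502 , -0.1016,  0.1078]), np.float64(0.010343854850786822))
tray ((392.3861999511719, 249.36550903320312), (70.25647735595703, 63.114566802978516), 4.763641834259033)
[[ 0.4756 -0.1956  0.03  ]
 [ 0.6458 -0.2135  0.03  ]
 [ 0.6283 -0.402   0.03  ]
 [ 0.4589 -0.3794  0.03  ]] [ 0.5522 -0.2976  0.03  ] [np.float64(0.18456808786448212), np.float64(0.17115000031971958), np.float64(0.18934416050707303), np.float64(0.17092641564582872)]
pred tongs top side [334.9501 232.6592] [334.4461 252.9259]
```

```bash
python3 - <<'E'
from h import *
np.set_printoptions(precision=4,suppress=True)
T=cv2.imread('pics/top0.png');S=cv2.imread('pics/side0.png')
a=cv2.resize(T[245:285,300:340],None,fx=10,fy=10,interpolation=cv2.INTER_CUBIC)
b=cv2.resize(S[220:290,310:350],None,fx=8,fy=8,interpolation=cv2.INTER_CUBIC)
im=np.zeros((560,730,3),np.uint8);im[:400,:400]=a;im[:560,405:725]=b;cv2.imwrite('pics/c3.png',im)
C=np.array([(216,400),(357,408),(350,551),(208,542)],float);C=np.c_[(C[:,0]+.5)/2.6-.5+290,(C[:,1]-376+.5)/2.6-.5+215]
P=np.array([onz('top',*c,.03) for c in C]);print(P,P.mean(0),[np.linalg.norm(P[i]-P[i-1]) for i in range(4)])
E
```

```text
[[ 0.6209 -0.2473  0.03  ]
 [ 0.6114 -0.393   0.03  ]
 [ 0.4635 -0.3784  0.03  ]
 [ 0.4736 -0.2349  0.03  ]] [ 0.5423 -0.3134  0.03  ] [np.float64(0.14777332070541774), np.float64(0.1460319993395983), np.float64(0.1486366708874099), np.float64(0.14386044167516746)]
```

View pics/c3.png

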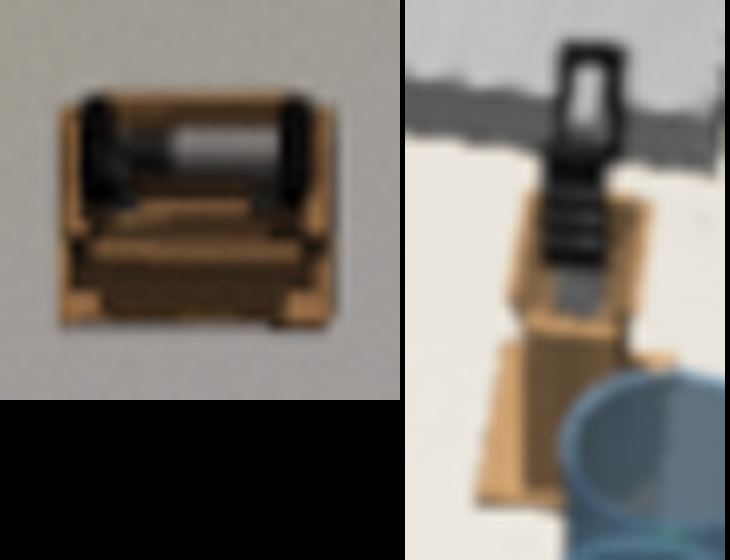

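```bash
python3 - <<'E'
from h import *
np.set_printoptions(precision=4,suppress=True)
c=onz('top',319.25,258.8,.149);print(c)
for dy in(.026,-.026):
  for dx in(-.011,.011):
    u,v=proj('side',c+[dx,dy,0]);print(dy,dx,((u-310)*8+405+3.5,(v-220)*8+3.5))
# holder top corners from top crop (near edge / far edge / sides)
f=lambda u,v,z:onz('top',u/10-.45+300,v/10-.45+245,z)
print('far',f(200,92,.081),'left',f(62,100,.081),'right',f(335,100,.081),'nearbase',f(195,325,0))
# holder top corners in side crop
g=lambda u,v,z:onz('side',(u-405)/8-.45+310,v/8-.45+220,z)
print('side: TL',g(522,190,.081),'TR',g(655,205,.081),'BL',g(520,318,.081),'BR',g(632,328,.081),'base L',g(475,500,0))
print('tongs blade at mouth',g(578,300,.081))
E
```

```text
[ 0.5101 -0.1021  0.149 ]
0.026 -0.011 (np.float64(609.6762917242459), np.float64(157.1622166491045))
0.026 0.011 (np.float64(536.826741231413), np.float64(151.61464062827167))
-0.026 -0.011 (np.float64(625.2888069652768), np.float64(46.81449433828902))
-0.026 0.011 (np.float64(554.858140866233), np.float64(41.677017257336274))
far [ 0.5328 -0.1031  0.081 ] left [ 0.5309 -0.068   0.081 ] right [ 0.5304 -0.1375  0.081 ] nearbase [ 0.4816 -0.1016  0.    ]
side: TL [ 0.5318 -0.1333  0.081 ] TR [ 0.4882 -0.131   0.081 ] BL [ 0.5258 -0.0738  0.081 ] BR [ 0.4906 -0.0734  0.081 ] base L [ 0.5399 -0.0701  0.    ]
tongs blade at mouth [ 0.5085 -0.084   0.081 ]
```

```bash
cat > plan.py <<'E'
import sys
from h import *
from scipy.spatial.transform import Rotation as Rn
np.set_printoptions(precision=3,suppress=True)
def pose():
    s=env.get_state();return s,np.array(s['tcp_pos']),Rn.from_euler('xyz',s['tool_rot']).as_matrix()
def Rdown(psi):
    z=np.array([np.cos(psi),np.sin(psi),0]);x=np.array([0,0,-1.]);return np.c_[x,np.cross(z,x),z]
def plan(g,psi,off=.155):
    s,p,R=pose();c=np.arctan2(R[1,2],R[0,2])
    psi=c+(psi-c+np.pi/2)%np.pi-np.pi/2
    return show(g,psi,off)
def show(g,psi,off=.155):
    s,p,R=pose();t=np.array(g)+[0,0,off]
    print('clock',round(s['clock'],2),'grasp now',p+R[:,0]*.155,'psi',round(float(np.arctan2(R[1,2],R[0,2])),3),'open',round(s['opening'],4),'F',s['force'],'q',np.array(s['joints']))
    print('  -> cm',R.T@(t-p)*100,'rot',Rn.from_matrix(R.T@Rdown(psi)).as_rotvec(),'psi',round(float(psi),3))
if __name__=='__main__':
    a=[float(x) for x in sys.argv[1:]]
    for i in range(0,len(a),4):plan(a[i:i+3],a[i+3])
E
python3 plan.py .4835 .306 .25 -.235  .4835 .306 .172 -.235
```

```text
clock 0.1 grasp now [0.147 0.607 0.249] psi 1.333 open 0.0853 F [0.034 0.401 0.107] q [ 1.314  0.424  1.631 -0.     1.089 -0.019]
  -> cm [ -0.07  -39.785 -21.347] rot [ 1.568 -0.001  0.001] psi -0.235
clock 0.1 grasp now [0.147 0.607 0.249] psi 1.333 open 0.0853 F [0.034 0.401 0.107] q [ 1.314  0.424  1.631 -0.     1.089 -0.019]
  -> cm [  7.73  -39.785 -21.336] rot [ 1.568 -0.001  0.001] psi -0.235
```

>>> {"op": "carry_out", "data": {
  "increments": [
    [[0,-39.8,-21.3],[1.568,0,0],100],
    [[0,-39.8,-21.3],[1.568,0,0],100],
    [[0,-39.8,-21.3],[1.568,0,0],100],
    [[0,-39.8,-21.3],[1.568,0,0],100],
    [[0,-39.8,-21.3],[1.568,0,0],100],
    [[0,-39.8,-21.3],[1.568,0,0],100],
    [[0,-39.8,-21.3],[1.568,0,0],100],
    [[0,-39.8,-21.3],[1.568,0,0],100],
    [[0,-39.8,-21.3],[1.568,0,0],100],
    [[0,-39.8,-21.3],[1.568,0,0],100],
    [[0,-39.8,-21.3],[1.568,0,0],100],
    [[0,-39.8,-21.3],[1.568,0,0],100],
    [[0,-39.8,-21.3],[1.568,0,0],100],
    [[0,-39.8,-21.3],[1.568,0,0],100],
    [[0,-39.8,-21.3],[1.568,0,0],100]
  ],
  "force": 30
}}

```text
clock: 1.6
tcp_pos: [0.4834, 0.3068, 0.4043]
tool_rot: [-1.622, 1.569, -1.856]
force: [-0.4, 1.6, 0.2]
opening: 0.0858
```

```bash
python3 plan.py .4835 .306 .172 -.235
```

```text
clock 1.6 grasp now [0.483 0.307 0.249] psi -0.233 open 0.0858 F [-0.396  1.638  0.249] q [ 0.545  0.347  1.748 -0.001  1.047  0.779]
  -> cm [ 7.73  -0.062  0.024] rot [ 0.002 -0.     0.001] psi -0.235
```

>>> {"op": "carry_out", "data": {
  "increments": [
    [[4,-0.1,0],[0,0,0],100],
    [[7.7,-0.1,0],[0,0,0],100],
    [[7.7,-0.1,0],[0,0,0],60],
    [[7.7,-0.1,0],[0,0,0],5],
    [[7.7,-0.1,0],[0,0,0],5],
    [[7.7,-0.1,0],[0,0,0],5],
    [[7.7,-0.1,0],[0,0,0],5],
    [[7.7,-0.1,0],[0,0,0],5],
    [[7.7,-0.1,0],[0,0,0],5],
    [[7.7,-0.1,0],[0,0,0],5]
  ]
}}

```text
clock: 2.6
tcp_pos: [0.4832, 0.3061, 0.329]
tool_rot: [0.449, 1.57, 0.216]
force: [-3.2, 0.9, 5.8]
opening: 0.0135
```

```bash
python3 plan.py .4835 .306 .172 -1.66; python3 -c "
from h import *
T=env.read_camera('top');cv2.imwrite('pics/t1.png',cv2.resize(T[215:300,115:215],None,fx=5,fy=5,interpolation=cv2.INTER_CUBIC))"
```

```text
clock 2.6 grasp now [0.483 0.306 0.174] psi -0.234 open 0.0135 F [-3.2    0.892  5.839] q [ 0.544  0.445  1.803 -0.     0.893  0.778]
  -> cm [0.2   0.002 0.035] rot [ 1.426  0.    -0.001] psi -1.66
```

>>> {"op": "carry_out", "data": {
  "increments": [
    [[0,0,0],[0.15,0,0],5],
    [[0,0,0],[0.3,0,0],5],
    [[0,0,0],[0.45,0,0],5],
    [[0,0,0],[0.6,0,0],5],
    [[0,0,0],[0.75,0,0],5],
    [[0,0,0],[0.9,0,0],5],
    [[0,0,0],[1.05,0,0],5],
    [[0,0,0],[1.2,0,0],5],
    [[0,0,0],[1.3,0,0],5],
    [[0,0,0],[1.35,0,0],5],
    [[0,0,0],[1.4,0,0],5],
    [[0,0,0],[1.4,0,0],5]
  ]
}}

```text
clock: 3.85
tcp_pos: [0.4819, 0.3076, 0.3291]
tool_rot: [-2.572, 1.568, 2.078]
force: [-7.4, 11.6, -5.9]
opening: 0.0132
```

```bash
python3 plan.py .4835 .306 .172 -1.66; python3 -c "
from h import *
print(env.get_state()['torque'])"
```

```text
clock 3.85 grasp now [0.482 0.308 0.174] psi -1.634 open 0.0132 F [-7.414 11.635 -5.917] q [0.547 0.444 1.803 0.004 0.894 2.178]
  -> cm [0.211 0.172 0.145] rot [ 0.026 -0.003  0.002] psi -1.66
[1.81726454 1.18674732 0.58289804]
```

>>> {"op": "carry_out", "data": {
  "increments": [
    [[0,0,0],[0,0,0],60],
    [[0,0,0],[0,0,0],100],
    [[0,0,0],[0,0,0],100],
    [[0,0,0],[0,0,0],100],
    [[0,0,0],[0,0,0],100],
    [[-5,0,0],[0,0,0],100],
    [[-12,0,0],[0,0,0],100],
    [[-14,0,0],[-0.15,0,0],100],
    [[-14,-5,-3],[-0.3,0,0],100],
    [[-14,-5,-8],[-0.45,0,0],100],
    [[-14,-5,-13],[-0.6,0,0],100],
    [[-14,-5,-16],[-0.75,0,0],100]
  ]
}}

```text
clock: 5.05
tcp_pos: [0.4418, 0.4724, 0.4701]
tool_rot: [2.61, 1.567, 1.733]
force: [0.3, -0.3, -0.6]
opening: 0.0852
```

```bash
python3 plan.py .510 -.102 .25 1.57; python3 - <<'E'
from h import *
T=env.read_camera('top');S=env.read_camera('side');cv2.imwrite('pics/top1.png',T);cv2.imwrite('pics/side1.png',S)
im=np.zeros((430,800,3),np.uint8);im[:425,:500]=cv2.resize(T[215:300,115:215],None,fx=5,fy=5,interpolation=cv2.INTER_CUBIC)
im[:400,505:800]=cv2.resize(S[340:440,285:359],(295,400),interpolation=cv2.INTER_CUBIC);cv2.imwrite('pics/v1.png',im)
E
```

```text
clock 5.05 grasp now [0.442 0.473 0.315] psi -0.877 open 0.0852 F [ 0.346 -0.27  -0.555] q [0.8   0.392 1.519 0.004 1.228 1.676]
  -> cm [  6.277 -31.502  48.543] rot [ 0.695 -0.004 -0.001] psi -1.572
```

View pics/v1.png

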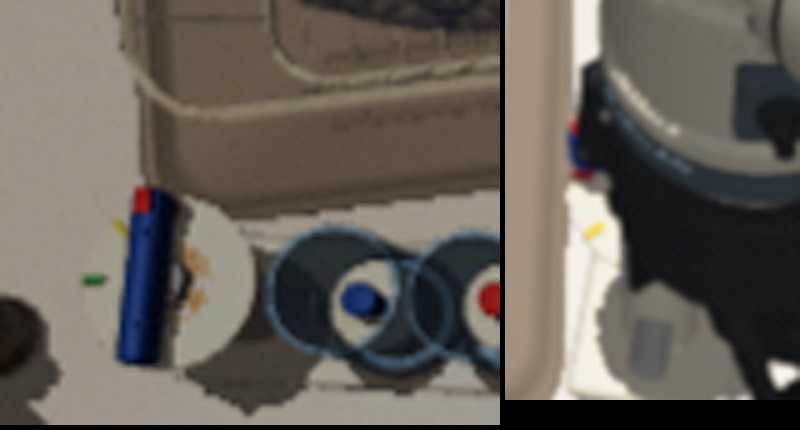

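```bash
python3 - <<'E'
from h import *
T=cv2.imread('pics/top1.png')
b=mask(T,(130,245,160,292),(108,128),150);r=mask(T,(130,245,160,292),(170,8),150)
q=np.r_[b,r];rect=cv2.boxPoints(cv2.minAreaRect(q));P=np.array([onz('top',*x,.174)[:2] for x in rect]);print(P,P.mean(0))
vx,vy,x0,y0=cv2.fitLine(q,cv2.DIST_L2,0,.01,.01).ravel()
a=onz('top',x0-15*vx,y0-15*vy,.17);c=onz('top',x0+15*vx,y0+15*vy,.17);d=c-a;print(np.arctan(d[1]/d[0]))
E
```

```text
[[0.44485156 0.31516217]
 [0.52421477 0.31151279]
 [0.522044   0.29324711]
 [0.44273526 0.29714502]] [0.48346139 0.30426677]
-0.04257391131532959
```

>>> {"op": "carry_out", "data": {
  "increments": [
    [[3,-31.5,48.5],[0.695,0,0],100],
    [[3,-31.5,48.5],[0.695,0,0],100],
    [[3,-31.5,48.5],[0.695,0,0],100],
    [[3,-31.5,48.5],[0.695,0,0],100],
    [[3,-31.5,48.5],[0.695,0,0],100],
    [[3,-31.5,48.5],[0.695,0,0],100],
    [[3,-31.5,48.5],[0.695,0,0],100],
    [[3,-31.5,48.5],[0.695,0,0],100],
    [[3,-31.5,48.5],[0.695,0,0],100],
    [[3,-31.5,48.5],[0.695,0,0],100],
    [[3,-31.5,48.5],[0.695,0,0],100],
    [[3,-31.5,48.5],[0.695,0,0],100],
    [[3,-31.5,48.5],[0.695,0,0],100],
    [[6.3,-31.5,48.5],[0.695,0,0],100],
    [[6.3,-31.5,48.5],[0.695,0,0],100]
  ]
}}

```text
clock: 6.65
tcp_pos: [0.5079, -0.1001, 0.4009]
tool_rot: [-2.254, 1.561, 2.455]
force: [-0.9, 0.3, -0.1]
opening: 0.0852
```

```bash
python3 plan.py .510 -.102 .126 1.57
```

```text
clock 6.65 grasp now [ 0.507 -0.099  0.246] psi -1.574 open 0.0852 F [-0.904  0.321 -0.081] q [-0.219  0.273  1.866  0.005  1.011  1.352]
  -> cm [11.987  0.297  0.266] rot [-0.002 -0.006  0.007] psi -1.572
```

>>> {"op": "carry_out", "data": {
  "increments": [
    [[4,0.3,0.3],[0,-0.006,0.007],100],
    [[8,0.3,0.3],[0,-0.006,0.007],100],
    [[12,0.3,0.3],[0,-0.006,0.007],100],
    [[12,0.3,0.3],[0,-0.006,0.007],85],
    [[12,0.3,0.3],[0,-0.006,0.007],75],
    [[12,0.3,0.3],[0,-0.006,0.007],68],
    [[12,0.3,0.3],[0,-0.006,0.007],64],
    [[12,0.3,0.3],[0,-0.006,0.007],63],
    [[12,0.3,0.3],[0,-0.006,0.007],63],
    [[12,0.3,0.3],[0,-0.006,0.007],63],
    [[12,0.3,0.3],[0,-0.006,0.007],63]
  ]
}}

```text
clock: 7.75
tcp_pos: [0.511, -0.1025, 0.2834]
tool_rot: [1.381, 1.567, -0.193]
force: [0.2, 1.6, 8.6]
opening: 0.0537
```

```bash
python3 plan.py .510 -.102 .25 1.57
```

```text
clock 7.75 grasp now [ 0.512 -0.103  0.128] psi -1.574 open 0.0537 F [0.172 1.579 8.573] q [-0.221  0.453  1.938  0.     0.746  1.353]
  -> cm [-12.162  -0.054  -0.038] rot [-0.002  0.001 -0.004] psi -1.572
```

>>> {"op": "carry_out", "data": {
  "increments": [
    [[-1,0,0],[0,0,0],63],
    [[-3,0,0],[0,0,0],63],
    [[-6,0,0],[0,0,0],63],
    [[-9,0,0],[0,0,0],63],
    [[-12,0,0],[0,0,0],63],
    [[-15,0,0],[0,0,0],63],
    [[-17,0,0],[0,0,0],63],
    [[-17,0,0],[0,0,0],63]
  ]
}}

```text
clock: 8.55
tcp_pos: [0.5107, -0.1025, 0.4578]
tool_rot: [1.359, 1.559, -0.215]
force: [0.1, -0.1, -1.4]
opening: 0.0538
```

```bash
python3 plan.py .472 .0293 .30 1.57; python3 - <<'E'
from h import *
T=env.read_camera('top');S=env.read_camera('side');cv2.imwrite('pics/top2.png',T);cv2.imwrite('pics/side2.png',S)
im=np.zeros((600,800,3),np.uint8);im[:480,:380]=cv2.resize(S[180:300,290:385],(380,480),interpolation=cv2.INTER_CUBIC)
im[:400,385:785]=cv2.resize(T[225:305,290:370],(400,400),interpolation=cv2.INTER_CUBIC);cv2.imwrite('pics/v2.png',im)
E
```

```text
clock 8.55 grasp now [ 0.513 -0.103  0.303] psi -1.574 open 0.0538 F [ 0.088 -0.059 -1.386] q [-0.221  0.205  1.81   0.     1.115  1.353]
  -> cm [  0.205  -3.917 -13.164] rot [-0.002  0.003 -0.012] psi -1.572
```

View pics/v2.png

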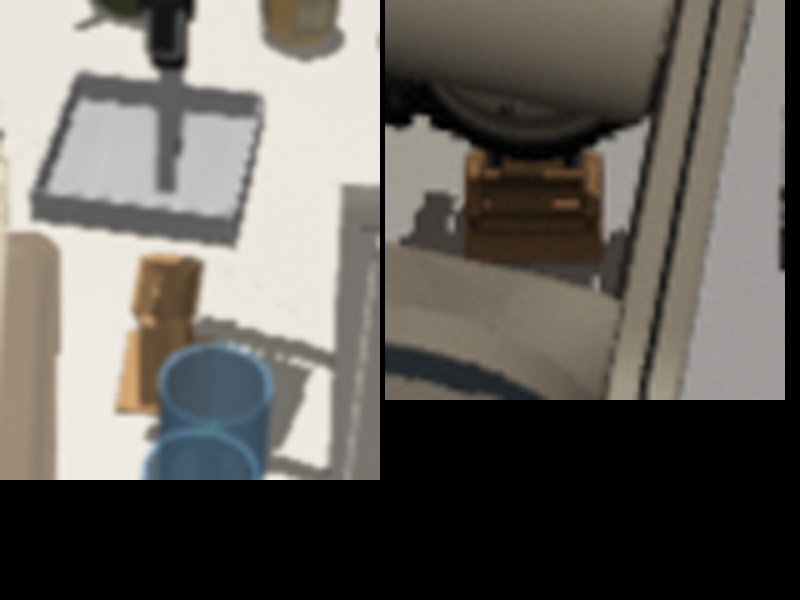

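```bash
python3 - <<'E'
from h import *
for dy in(.021,-.021):
  for z in(.17,.18,.19):print(dy,z,proj('side',(.513,-.1025+dy,z)))
S=cv2.imread('pics/side2.png');g=cv2.cvtColor(S,cv2.COLOR_BGR2GRAY)
print(g[195:236,331])
E
```

```text
0.021 0.17 [329.70761425 230.67501768]
0.021 0.18 [329.7548432  227.46661356]
0.021 0.19 [329.80265684 224.2184899 ]
-0.021 0.17 [331.45642359 219.61168855]
-0.021 0.18 [331.51280031 216.42623015]
-0.021 0.19 [331.56985547 213.20243819]
[ 27  29  62  89  93  94  94  94  94  94  94  94  94  93  93  92  93  93
  92  93  93  93  93  93  92  92  91  91  92  91  90  92 112 155 188 187
 163 128  99  93  93]
```

>>> {"op": "carry_out", "data": {
  "increments": [
    [[0,-3.9,-13.2],[0,0.003,-0.012],63],
    [[0,-3.9,-13.2],[0,0.003,-0.012],63],
    [[0,-3.9,-13.2],[0,0.003,-0.012],63],
    [[0,-3.9,-13.2],[0,0.003,-0.012],63],
    [[0,-3.9,-13.2],[0,0.003,-0.012],63],
    [[0,-3.9,-13.2],[0,0.003,-0.012],63]
  ]
}}

```text
clock: 9.25
tcp_pos: [0.4714, 0.0294, 0.4531]
tool_rot: [-1.768, 1.563, 2.941]
force: [-0.3, -0.5, -1.3]
opening: 0.0539
```

```bash
python3 plan.py .472 .0293 .191 1.57;python3 - <<'E'
from h import *
T=env.read_camera('top');S=env.read_camera('side');cv2.imwrite('pics/top3.png',T);cv2.imwrite('pics/side3.png',S)
im=np.zeros((600,800,3),np.uint8);im[:480,:380]=cv2.resize(S[200:320,290:385],(380,480),interpolation=cv2.INTER_CUBIC)
im[:400,385:785]=cv2.resize(T[235:315,230:310],(400,400),interpolation=cv2.INTER_CUBIC);cv2.imwrite('pics/v3.png',im)
E
```

```text
clock 9.25 grasp now [0.47  0.03  0.298] psi -1.574 open 0.0539 F [-0.309 -0.548 -1.265] q [0.037 0.136 1.907 0.002 1.106 1.61 ]
  -> cm [10.71   0.142  0.021] rot [-0.002 -0.002  0.008] psi -1.572
```

View pics/v3.png

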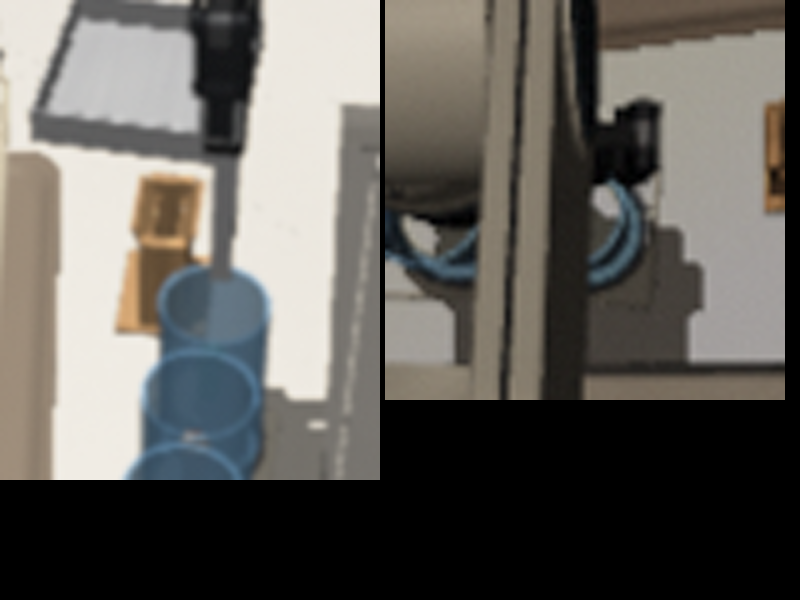

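```bash
python3 - <<'E'
from h import *
print(proj('side',(.472,.0293,.135)),'see 343.4,276.5'); print(proj('side',(.470,.0505,.176)),'see 345.6,269.5')
for a in np.linspace(0,6.28,5)[:4]:print(proj('side',np.array([.472,.0293,.135])+.032*np.array([np.cos(a),np.sin(a),0])))
E
```

```text
[342.66094573 275.70945532] see 343.4,276.5
[343.36147155 269.63380844] see 345.6,269.5
[328.49020432 274.51335729]
[341.46572334 286.17935875]
[356.92322376 276.92978334]
[343.8246764  265.71117864]
```

>>> {"op": "carry_out", "data": {
  "increments": [
    [[0,0.5,0.1],[0,-0.002,0.008],63],
    [[2,0.5,0.1],[0,-0.002,0.008],63],
    [[4,0.5,0.1],[0,-0.002,0.008],63],
    [[6,0.5,0.1],[0,-0.002,0.008],63],
    [[8,0.5,0.1],[0,-0.002,0.008],63],
    [[10,0.5,0.1],[0,-0.002,0.008],63],
    [[10.7,0.5,0.1],[0,-0.002,0.008],63],
    [[10.7,0.5,0.1],[0,-0.002,0.008],63]
  ]
}}

```text
clock: 10.15
tcp_pos: [0.4759, 0.0276, 0.3455]
tool_rot: [-1.067, 1.57, -2.643]
force: [0.4, 0.3, -1.7]
opening: 0.054
```

```bash
python3 plan.py .475 .0293 .191 1.57
```

```text
clock 10.15 grasp now [0.476 0.028 0.19 ] psi -1.576 open 0.054 F [ 0.448  0.335 -1.74 ] q [ 0.033  0.294  1.997 -0.001  0.851  1.61 ]
  -> cm [-0.052 -0.092 -0.169] rot [-0.005  0.001  0.001] psi -1.572
```

>>> {"op": "carry_out", "data": {
  "increments": [
    [[0,-0.1,-0.2],[0,0,0],63],
    [[0,-0.1,-0.2],[0,0,0],58],
    [[0,-0.1,-0.2],[0,0,0],53],
    [[0,-0.1,-0.2],[0,0,0],48],
    [[0,-0.1,-0.2],[0,0,0],43],
    [[0,-0.1,-0.2],[0,0,0],40],
    [[0,-0.1,-0.2],[0,0,0],40],
    [[0,-0.1,-0.2],[0,0,0],40]
  ]
}}

```text
clock: 10.95
tcp_pos: [0.4752, 0.0296, 0.3459]
tool_rot: [-0.074, 1.57, -1.65]
force: [-0.0, -0.4, 6.3]
opening: 0.0373
```

```bash
python3 plan.py .475 .0293 .191 1.57
```

```text
clock 10.95 grasp now [0.475 0.029 0.191] psi -1.576 open 0.0373 F [-0.034 -0.353  6.255] q [ 0.037  0.293  1.998 -0.001  0.851  1.614]
  -> cm [-0.01  -0.016  0.027] rot [-0.004  0.001  0.   ] psi -1.572
```

>>> {"op": "carry_out", "data": {
  "increments": [
    [[-1,0,0],[0,0,0],40],
    [[-3,0,0],[0,0,0],40],
    [[-6,0,0],[0,0,0],40],
    [[-9,0,0],[0,0,0],40],
    [[-12,0,0],[0,0,0],40],
    [[-15,0,0],[0,0,0],40],
    [[-17,0,0],[0,0,0],40],
    [[-17,0,0],[0,0,0],40]
  ]
}}

```text
clock: 11.75
tcp_pos: [0.4755, 0.0298, 0.5189]
tool_rot: [1.523, 1.565, -0.053]
force: [0.2, 0.5, -1.8]
opening: 0.0373
```

```bash
python3 plan.py .507 -.345 .36 1.50;python3 - <<'E'
from h import *
T=env.read_camera('top');S=env.read_camera('side');cv2.imwrite('pics/top4.png',T);cv2.imwrite('pics/side4.png',S)
im=np.zeros((600,800,3),np.uint8);im[:600,:400]=cv2.resize(S[170:320,280:380],(400,600),interpolation=cv2.INTER_CUBIC)
im[:400,400:800]=cv2.resize(T[200:300,350:450],(400,400),interpolation=cv2.INTER_CUBIC);cv2.imwrite('pics/v4.png',im)
E
```

```text
clock 11.75 grasp now [0.476 0.03  0.364] psi -1.576 open 0.0373 F [ 0.202  0.455 -1.811] q [ 0.038  0.072  1.822 -0.001  1.242  1.614]
  -> cm [ 0.413  3.346 37.46 ] rot [ 0.066  0.    -0.005] psi -1.642
```

View pics/v4.png

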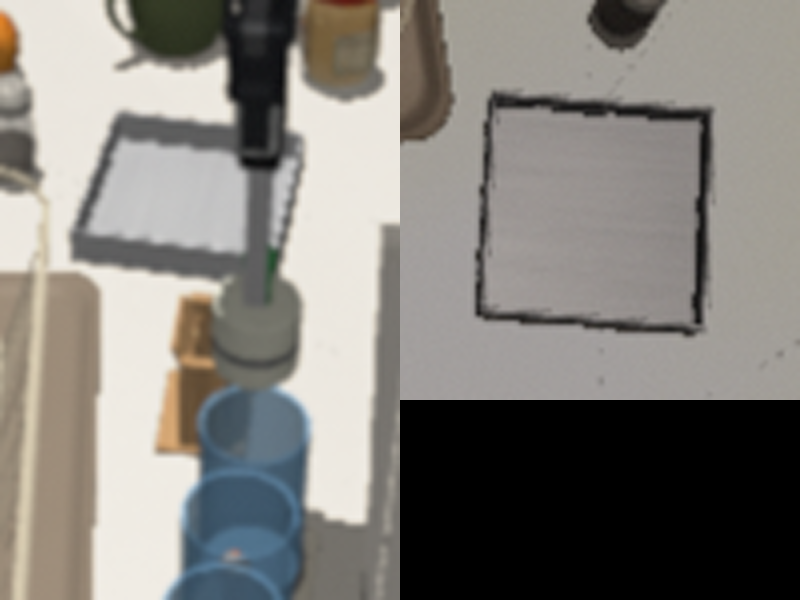

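```bash
python3 plan.py .508 -.3456 .36 1.57
```

```text
clock 11.85 grasp now [0.475 0.03  0.36 ] psi -1.576 open 0.0373 F [ 0.814  0.21  -2.571] q [ 0.038  0.075  1.827 -0.001  1.24   1.614]
  -> cm [ 0.063  3.522 37.514] rot [-0.004  0.001  0.   ] psi -1.572
```

>>> {"op": "carry_out", "data": {
  "increments": [
    [[0,0.2,2],[0,0,0],40],
    [[0,0.5,5],[0,0,0],40],
    [[0,0.9,9],[0,0,0],40],
    [[0,1.3,13],[0,0,0],40],
    [[0,1.7,17],[0,0,0],40],
    [[0,2.0,21],[0,0,0],40],
    [[0,2.4,25],[0,0,0],40],
    [[0,2.8,29],[0,0,0],40],
    [[2,3.1,33],[0,0,0],40],
    [[5,3.4,36],[0,0,0],40],
    [[8,3.5,37.5],[0,0,0],40],
    [[11,3.5,37.5],[0,0,0],40],
    [[14,3.5,37.5],[0,0,0],40],
    [[14,3.5,37.5],[0,0,0],40]
  ]
}}

```text
clock: 13.25
tcp_pos: [0.5056, -0.3444, 0.3691]
tool_rot: [-2.127, 1.558, 2.58]
force: [-0.8, 0.8, -1.3]
opening: 0.0374
```

```bash
python3 plan.py .508 -.3456 .183 1.57; python3 - <<'E'
from h import *
T=env.read_camera('top');S=env.read_camera('side');cv2.imwrite('pics/top5.png',T);cv2.imwrite('pics/side5.png',S)
im=np.zeros((600,800,3),np.uint8);im[:400,:400]=cv2.resize(S[160:260,280:380],(400,400),interpolation=cv2.INTER_CUBIC)
im[:400,400:800]=cv2.resize(T[200:300,350:450],(400,400),interpolation=cv2.INTER_CUBIC);cv2.imwrite('pics/v5.png',im)
E
```

```text
clock 13.25 grasp now [ 0.504 -0.343  0.214] psi -1.576 open 0.0374 F [-0.793  0.766 -1.298] q [-0.617  0.447  1.684 -0.001  1.023  0.96 ]
  -> cm [3.11  0.268 0.141] rot [-0.005 -0.007  0.01 ] psi -1.572
```

View pics/v5.png

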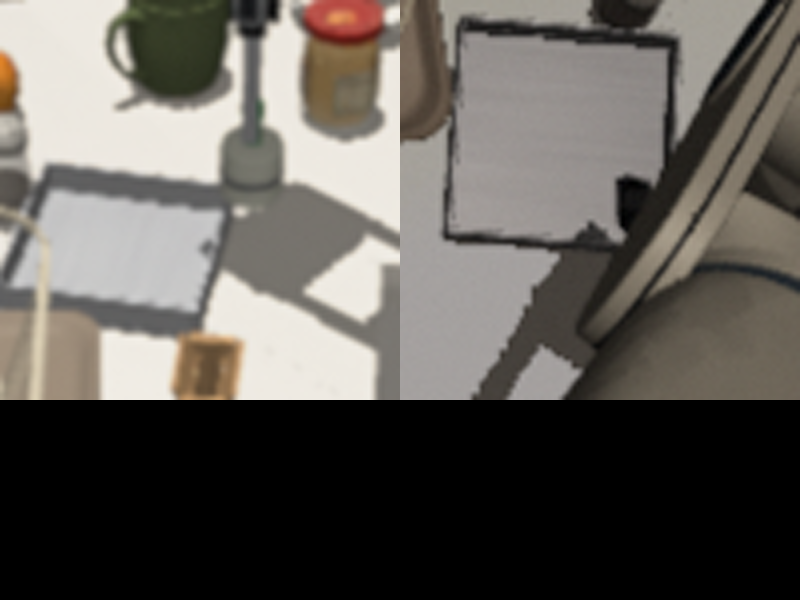

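The tray has been knocked: its corners in the crop are now at (460,22), (677,40) and (444,237). I'll recompute its slots.

```bash
cat > tray.py <<'E'
from plan import *
def slots(C,f,u0,v0):
    P=np.array([onz('top',(c[0]+.5)/f-.5+u0,(c[1]+.5)/f-.5+v0,.03) for c in C])  # TL,TR,BL
    c=(P[1]+P[2])/2;ex=(P[0]-P[2]);ex/=np.linalg.norm(ex);ey=np.array([-ex[1],ex[0],0])
    print('tray',c[:2],'yaw',np.arctan2(ex[1],ex[0]),'sides',np.linalg.norm(P[0]-P[1]),np.linalg.norm(P[0]-P[2]))
    for a in(-.035,.035):
        for b in(-.035,.035):print((a,b),(c+a*ex+b*ey)[:2])
E
python3 - <<'E'
from tray import *
slots([(60,22),(277,40),(44,237)],4,350,200)
E
```

```text
tray [ 0.593 -0.293] yaw -0.0975111392813163 sides 0.14736409020503588 0.14789612386116557
(-0.035, -0.035) [ 0.555 -0.324]
(-0.035, 0.035) [ 0.561 -0.255]
(0.035, -0.035) [ 0.624 -0.331]
(0.035, 0.035) [ 0.631 -0.261]
```

```bash
python3 plan.py .558 -.324 .25 1.57 .558 -.324 .183 1.57
```

```text
clock 13.35 grasp now [ 0.507 -0.345  0.219] psi -1.576 open 0.0372 F [ 0.838 -0.225 -1.059] q [-0.617  0.442  1.678 -0.001  1.025  0.96 ]
  -> cm [-3.082  5.033 -2.157] rot [-0.004 -0.001  0.003] psi -1.572
clock 13.35 grasp now [ 0.507 -0.345  0.219] psi -1.576 open 0.0372 F [ 0.838 -0.225 -1.059] q [-0.617  0.442  1.678 -0.001  1.025  0.96 ]
  -> cm [ 3.618  5.055 -2.148] rot [-0.004 -0.001  0.003] psi -1.572
```

>>> {"op": "carry_out", "data": {
  "increments": [
    [[-3,0,0],[0,0,0],40],
    [[-3,2,-1],[0,0,0],40],
    [[-3,5,-2.1],[0,0,0.003],40],
    [[-3,5,-2.1],[0,0,0.003],40],
    [[-1,5.05,-2.1],[0,0,0.003],40],
    [[1,5.05,-2.1],[0,0,0.003],40],
    [[2,5.05,-2.1],[0,0,0.003],40],
    [[3,5.05,-2.1],[0,0,0.003],40],
    [[3.3,5.05,-2.1],[0,0,0.003],40],
    [[3.3,5.05,-2.1],[0,0,0.003],40]
  ]
}}

```text
clock: 14.35
tcp_pos: [0.5579, -0.3247, 0.3414]
tool_rot: [-3.009, 1.569, 1.698]
force: [0.1, -0.3, -1.2]
opening: 0.0372
```

```bash
python3 plan.py .558 -.324 .183 1.57; python3 - <<'E'
from h import *
T=env.read_camera('top');S=env.read_camera('side');cv2.imwrite('pics/top6.png',T);cv2.imwrite('pics/side6.png',S)
im=np.zeros((500,800,3),np.uint8);im[:500,:400]=cv2.resize(S[140:240,285:365],(400,500),interpolation=cv2.INTER_CUBIC)
im[:400,400:800]=cv2.resize(T[185:285,350:450],(400,400),interpolation=cv2.INTER_CUBIC);cv2.imwrite('pics/v6.png',im)
E
```

```text
clock 14.35 grasp now [ 0.558 -0.324  0.186] psi -1.576 open 0.0372 F [ 0.122 -0.298 -1.152] q [-0.546  0.525  1.625  0.001  0.992  1.03 ]
  -> cm [ 0.339  0.005 -0.066] rot [-0.004 -0.001  0.   ] psi -1.572
```

View pics/v6.png

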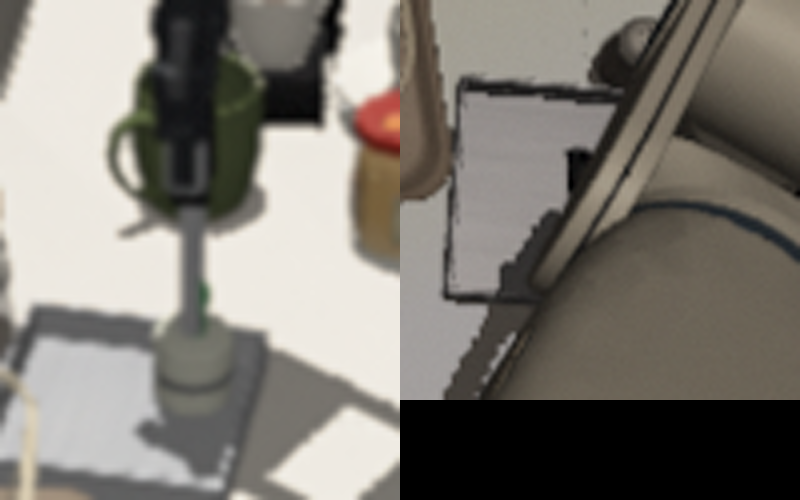

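>>> {"op": "carry_out", "data": {
  "increments": [
    [[0.2,0,0],[0,0,0],40],
    [[0.4,0,0],[0,0,0],40],
    [[0.6,0,0],[0,0,0],40],
    [[0.6,0,0],[0,0,0],40]
  ]
}}

```text
clock: 14.85
tcp_pos: [0.5585, -0.3248, 0.3363]
tool_rot: [1.701, 1.569, 0.125]
force: [0.9, 0.1, -0.3]
opening: 0.0374
```

>>> {"op": "carry_out", "data": {
  "increments": [
    [[0.15,0,0],[0,0,0],40],
    [[0.3,0,0],[0,0,0],40],
    [[0.3,0,0],[0,0,0],40]
  ]
}}

```text
clock: 15.15
tcp_pos: [0.5592, -0.3248, 0.3353]
tool_rot: [1.49, 1.566, -0.086]
force: [0.9, 2.2, 9.3]
opening: 0.0375
```

>>> {"op": "carry_out", "data": {
  "increments": [
    [[0,0,0],[0,0,0],45],
    [[0,0,0],[0,0,0],50],
    [[0,0,0],[0,0,0],55],
    [[0,0,0],[0,0,0],60],
    [[0,0,0],[0,0,0],63],
    [[0,0,0],[0,0,0],63],
    [[-1,0,0],[0,0,0],63],
    [[-3,0,0],[0,0,0],63],
    [[-6,0,0],[0,0,0],63],
    [[-10,0,0],[0,0,0],63],
    [[-14,0,0],[0,0,0],63],
    [[-16,0,0],[0,0,0],63]
  ]
}}

```text
clock: 16.35
tcp_pos: [0.5587, -0.3249, 0.5004]
tool_rot: [1.227, 1.56, -0.349]
force: [1.2, -1.6, -0.8]
opening: 0.0538
```

```bash
python3 plan.py .4785 .0956 .33 1.57; python3 - <<'E'
from h import *
T=env.read_camera('top');S=env.read_camera('side');cv2.imwrite('pics/top7.png',T);cv2.imwrite('pics/side7.png',S)
im=np.zeros((500,800,3),np.uint8);im[:500,:400]=cv2.resize(S[140:240,285:365],(400,500),interpolation=cv2.INTER_CUBIC)
im[:400,400:800]=cv2.resize(T[185:285,350:450],(400,400),interpolation=cv2.INTER_CUBIC);cv2.imwrite('pics/v7.png',im)
E
```

```text
clock 16.35 grasp now [ 0.56  -0.325  0.345] psi -1.576 open 0.0538 F [ 1.19  -1.565 -0.793] q [-0.546  0.365  1.49   0.002  1.276  1.03 ]
  -> cm [  1.314  -8.263 -42.014] rot [-0.005  0.004 -0.01 ] psi -1.572
```

View pics/v7.png

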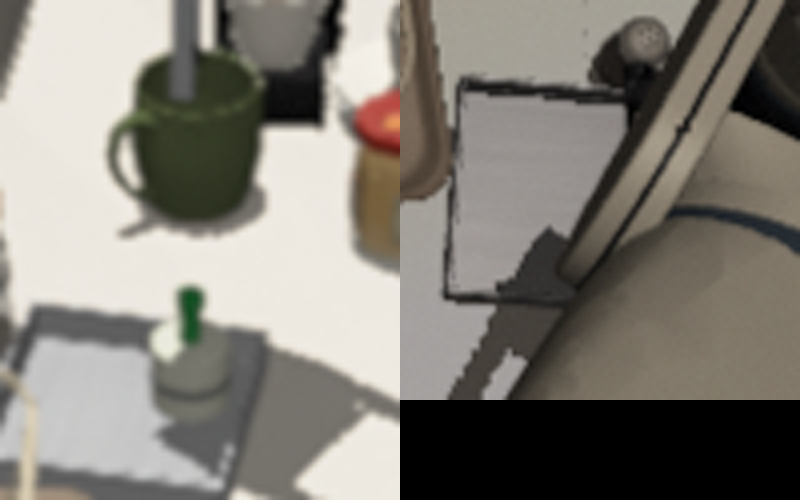

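The green cartridge stands in the tray. From here I'll mostly check numerically.

```bash
python3 - <<'E'
from h import *
for z in(.215,.223,.23):print(z,proj('side',(.558,-.304,z)))
print('seen 321.0 159.6')
T=cv2.imread('pics/top7.png')
S=cv2.imread('pics/side7.png');g=mask(S,(310,190,335,212),(45,85),120);print(len(g),g.min(0),g.max(0),onz('side',cen(g)[0],g.min(0)[1]+3,.083))
E
```

```text
0.215 [321.67987139 163.23709682]
0.223 [321.67834369 160.67024807]
0.23 [321.67699598 158.40583186]
seen 321.0 159.6
19 [322. 198.] [324. 207.] [ 0.55590427 -0.31188673  0.083     ]
```

>>> {"op": "carry_out", "data": {
  "increments": [
    [[0,-8.3,-42],[0,0.004,-0.01],63],
    [[0,-8.3,-42],[0,0.004,-0.01],63],
    [[0,-8.3,-42],[0,0.004,-0.01],63],
    [[0,-8.3,-42],[0,0.004,-0.01],63],
    [[0,-8.3,-42],[0,0.004,-0.01],63],
    [[0,-8.3,-42],[0,0.004,-0.01],63],
    [[0,-8.3,-42],[0,0.004,-0.01],63],
    [[0,-8.3,-42],[0,0.004,-0.01],63],
    [[0,-8.3,-42],[0,0.004,-0.01],63],
    [[4,-8.3,-42],[0,0.004,-0.01],63],
    [[5,-8.3,-42],[0,0.004,-0.01],63],
    [[5,-8.3,-42],[0,0.004,-0.01],63]
  ]
}}

```text
clock: 17.65
tcp_pos: [0.4779, 0.0949, 0.4452]
tool_rot: [-1.206, 1.566, -2.782]
force: [0.7, -0.3, -0.5]
opening: 0.0539
```

```bash
cat > tip.py <<'E'
import sys
from plan import *
# near blade of the held tongs in the side view: row-wise grey blade below the black jaws
n=sys.argv[1];s,p,R=pose();S=env.read_camera('side');T=env.read_camera('top');cv2.imwrite(f'pics/side{n}.png',S);cv2.imwrite(f'pics/top{n}.png',T)
h=s['opening']/2-.006
for L in(.2774-.03,.2744,.2774):
    q=p+R[:,0]*L+np.array([0,h,0]);print(L,'pred near blade',q,proj('side',q))
u,v=proj('side',p+R[:,0]*.2774+np.array([0,h,0])).astype(int)
g=cv2.cvtColor(S,cv2.COLOR_BGR2GRAY)
print('row',u-12,v-8,g[v-8,u-12:u+13]);print('col',u+1,v-12,g[v-12:v+10,u+1])
E
python3 tip.py 8; python3 plan.py .4775 .0956 .192 1.57
```

```text
0.24739999999999998 pred near blade [0.477 0.115 0.198] [337.725 284.561]
0.2744 pred near blade [0.477 0.115 0.171] [337.481 293.497]
0.2774 pred near blade [0.477 0.115 0.168] [337.455 294.469]
row 325 286 [234 234 236 233 190 118  82  79  82  85  87  91  93  94  93  92  93 100
 103 102 102  99  95  91  88]
col 338 282 [ 93  93  93  93  94  93  92  92  93  92  93  92  89  84  82  82  81  80
  82  90 101 107]
clock 17.75 grasp now [0.479 0.095 0.293] psi -1.577 open 0.0537 F [-0.131 -1.086 -0.726] q [ 0.171  0.167  1.883 -0.001  1.091  1.749]
  -> cm [10.066 -0.167 -0.099] rot [-0.006  0.001 -0.001] psi -1.572
```

>>> {"op": "carry_out", "data": {
  "increments": [
    [[0,-0.2,-0.1],[0,0,0],63],
    [[2,-0.2,-0.1],[0,0,0],63],
    [[4,-0.2,-0.1],[0,0,0],63],
    [[6,-0.2,-0.1],[0,0,0],63],
    [[8,-0.2,-0.1],[0,0,0],63],
    [[9.5,-0.2,-0.1],[0,0,0],63],
    [[10,-0.2,-0.1],[0,0,0],63],
    [[10,-0.2,-0.1],[0,0,0],63]
  ]
}}

```text
clock: 18.55
tcp_pos: [0.4775, 0.0953, 0.3479]
tool_rot: [0.952, 1.57, -0.626]
force: [-0.2, 1.3, -1.8]
opening: 0.0537
```

```bash
python3 plan.py .4775 .0956 .192 1.57
```

```text
clock 18.55 grasp now [0.478 0.095 0.193] psi -1.578 open 0.0537 F [-0.233  1.289 -1.786] q [ 0.173  0.304  1.975 -0.001  0.862  1.751]
  -> cm [ 0.093  0.005 -0.031] rot [-0.006  0.001 -0.001] psi -1.572
```

>>> {"op": "carry_out", "data": {
  "increments": [
    [[0,0,0],[0,0,0],58],
    [[0,0,0],[0,0,0],53],
    [[0,0,0],[0,0,0],48],
    [[0,0,0],[0,0,0],43],
    [[0,0,0],[0,0,0],40],
    [[0,0,0],[0,0,0],40],
    [[0,0,0],[0,0,0],40]
  ]
}}

```text
clock: 19.25
tcp_pos: [0.4778, 0.0955, 0.3486]
tool_rot: [1.523, 1.568, -0.055]
force: [-0.9, 1.5, 7.2]
opening: 0.0378
```

>>> {"op": "carry_out", "data": {
  "increments": [
    [[-1,0,0],[0,0,0],40],
    [[-3,0,0],[0,0,0],40],
    [[-6,0,0],[0,0,0],40],
    [[-9,0,0],[0,0,0],40],
    [[-12,0,0],[0,0,0],40],
    [[-15,0,0],[0,0,0],40],
    [[-17,0,0],[0,0,0],40],
    [[-17,0,0],[0,0,0],40]
  ]
}}

```text
clock: 20.05
tcp_pos: [0.4777, 0.0955, 0.5216]
tool_rot: [1.664, 1.563, 0.086]
force: [0.8, -0.8, -1.1]
opening: 0.0374
```

```bash
python3 plan.py .563 -.255 .36 1.57; python3 - <<'E'
from h import *
T=env.read_camera('top');S=env.read_camera('side');cv2.imwrite('pics/top9.png',T);cv2.imwrite('pics/side9.png',S)
g=mask(S,(310,200,360,320),(7,16),150);print('orange',len(g),cen(g),g.min(0),g.max(0))
for z in(.18+.057,.18+.08):print(proj('side',(.4755,.0956,z)))
g=mask(T,(365,215,420,255),(45,85),90);print('green top',None if g is None else (len(g),cen(g),onz('top',*cen(g),.083)))
for v0,u0 in((185,350),):
  d=cv2.cvtColor(T[v0:285,u0:450],cv2.COLOR_BGR2GRAY)
  print('wall cols row 230',d[230-v0,:][5:80]); print('wall rows col 380',d[5:75,380-u0])
E
```

```text
clock 20.05 grasp now [0.479 0.096 0.367] psi -1.578 open 0.0374 F [ 0.807 -0.792 -1.093] q [ 0.173  0.087  1.799 -0.001  1.248  1.751]
  -> cm [ 0.707  8.777 34.99 ] rot [-0.006 -0.001 -0.008] psi -1.572
orange 1 [343. 256.] [343. 256.] [343. 256.]
[339.74430337 263.90845671]
[340.04748645 255.55089707]
green top (35, array([404.94287, 243.68571], dtype=float32), array([ 0.55685816, -0.32111282,  0.083     ]))
wall cols row 230 [ 72  80  86  87  84  77  93 116  75 142 151 149 150 152 152 151 152 150
 153 152 151 151 154 150 153 151 152 150 151 150 150 150 152 150 149 150
 150 150 150 148 149 147 146 147 146 145 147 145 144 143 146 141 141 143
 140 142 143 141 141 141 116  38  28  66 133 164 162 162 163 162 162 162
 161 161 164]
wall rows col 380 [161 163 164 162 163 162 162 161 161 163 162 162 163 162 150 114  59  31
  40 120 147 144 141 143 146 146 147 147 148 149 150 150 150 149 146 149
 149 152 153 151 151 151 150 151 152 151 152 152 152 150 151 151 154 156
 155 151 154 154 151 153 154 155 156 157 157 156 156 158 138  80]
```

```bash
python3 - <<'E'
from h import *
T=cv2.imread('pics/top9.png');S=cv2.imread('pics/side9.png')
for n,h in dict(orange=(9,20),red=(170,8),blue=(108,128)).items():
    p=mask(T,(178,262,290,290),h,150);print(n,None if p is None else (len(p),cen(p)))
u=338
print(S[250:300:2,u].tolist())
for z in(.186,.186+.046):print(proj('side',(.4755,.0956,z)))
E
```

```text
orange (29, array([225.24138, 268.7586 ], dtype=float32))
red (1, array([223., 266.], dtype=float32))
blue (16, array([185.125, 274.5  ], dtype=float32))
[[95, 95, 97], [95, 95, 96], [94, 94, 95], [95, 95, 96], [93, 93, 95], [95, 95, 95], [94, 93, 94], [93, 93, 93], [93, 92, 95], [85, 98, 112], [105, 114, 114], [104, 114, 114], [108, 118, 119], [107, 117, 117], [105, 115, 115], [105, 115, 115], [95, 103, 102], [79, 82, 81], [103, 113, 113], [104, 113, 114], [105, 100, 90], [108, 88, 63], [108, 88, 63], [108, 88, 63], [107, 87, 63]]
[339.10711611 281.47319198]
[339.67973929 265.6882335 ]
```

>>> {"op": "carry_out", "data": {
  "increments": [
    [[0,0.5,2],[0,0,-0.008],40],
    [[0,1.2,5],[0,0,-0.008],40],
    [[0,2.2,9],[0,0,-0.008],40],
    [[0,3.2,13],[0,0,-0.008],40],
    [[0,4.2,17],[0,0,-0.008],40],
    [[0,5.2,21],[0,0,-0.008],40],
    [[0,6.2,25],[0,0,-0.008],40],
    [[0,7.2,29],[0,0,-0.008],40],
    [[0,8.3,33],[0,0,-0.008],40],
    [[2,8.8,35],[0,0,-0.008],40],
    [[5,8.8,35],[0,0,-0.008],40],
    [[8,8.8,35],[0,0,-0.008],40],
    [[11,8.8,35],[0,0,-0.008],40],
    [[11,8.8,35],[0,0,-0.008],40]
  ]
}}

```text
clock: 21.55
tcp_pos: [0.5607, -0.2545, 0.4019]
tool_rot: [-1.845, 1.553, 2.86]
force: [-0.2, -0.7, -1.9]
opening: 0.0377
```

```bash
python3 plan.py .563 -.255 .184 1.57; python3 - <<'E'
from h import *
T=env.read_camera('top');S=env.read_camera('side');cv2.imwrite('pics/top10.png',T);cv2.imwrite('pics/side10.png',S)
d=cv2.cvtColor(T,cv2.COLOR_BGR2GRAY);print(d[230,355:372],d[195:212,370],d[195:212,380])
E
```

```text
clock 21.55 grasp now [ 0.558 -0.254  0.247] psi -1.578 open 0.0377 F [-0.204 -0.678 -1.873] q [-0.445  0.416  1.648 -0.003  1.095  1.135]
  -> cm [6.285 0.337 0.083] rot [-0.007 -0.005  0.017] psi -1.572
[ 85 128 152 154 154 154 134  60  85 137 151 150 150 143 111  82 104] [153 151 149 133 116 115 121 124 126 125 126 123 123 124 119 111  88] [117 124 124 124 124 123 123 125 122 119 110  78  41  20   8   6   2]
```

>>> {"op": "carry_out", "data": {
  "increments": [
    [[2,0.4,0.1],[0,-0.005,0.017],40],
    [[4,0.4,0.1],[0,-0.005,0.017],40],
    [[5.5,0.4,0.1],[0,-0.005,0.017],40],
    [[6,0.4,0.1],[0,-0.005,0.017],40],
    [[6.2,0.4,0.1],[0,-0.005,0.017],40],
    [[6.3,0.4,0.1],[0,-0.005,0.017],40],
    [[6.3,0.4,0.1],[0,-0.005,0.017],40]
  ]
}}

```text
clock: 22.35
tcp_pos: [0.5662, -0.2562, 0.345]
tool_rot: [1.114, 1.561, -0.464]
force: [0.2, -0.2, -1.7]
opening: 0.0372
```

```bash
python3 plan.py .563 -.255 .184 1.57
```

```text
clock 22.35 grasp now [ 0.568 -0.257  0.19 ] psi -1.578 open 0.0372 F [ 0.171 -0.208 -1.712] q [-0.444  0.487  1.683 -0.     0.961  1.134]
  -> cm [ 0.595 -0.323 -0.123] rot [-0.006  0.005 -0.009] psi -1.572
```

>>> {"op": "carry_out", "data": {
  "increments": [
    [[0.2,-0.3,-0.1],[0,0.005,-0.009],40],
    [[0.4,-0.3,-0.1],[0,0.005,-0.009],40],
    [[0.6,-0.3,-0.1],[0,0.005,-0.009],40],
    [[0.6,-0.3,-0.1],[0,0.005,-0.009],40]
  ]
}}

```text
clock: 22.75
tcp_pos: [0.5632, -0.2552, 0.3389]
tool_rot: [2.878, 1.57, 1.3]
force: [-0.2, 0.4, -2.0]
opening: 0.0373
```

>>> {"op": "carry_out", "data": {
  "increments": [
    [[0.15,0,0],[0,0,0],40],
    [[0.3,0,0],[0,0,0],40],
    [[0.3,0,0],[0,0,0],40]
  ]
}}

```text
clock: 23.05
tcp_pos: [0.5639, -0.2551, 0.338]
tool_rot: [1.745, 1.568, 0.167]
force: [-1.7, 2.9, 12.6]
opening: 0.0375
```

>>> {"op": "carry_out", "data": {
  "increments": [
    [[0,0,0],[0,0,0],45],
    [[0,0,0],[0,0,0],50],
    [[0,0,0],[0,0,0],55],
    [[0,0,0],[0,0,0],60],
    [[0,0,0],[0,0,0],63],
    [[0,0,0],[0,0,0],63],
    [[-1,0,0],[0,0,0],63],
    [[-3,0,0],[0,0,0],63],
    [[-6,0,0],[0,0,0],63],
    [[-10,0,0],[0,0,0],63],
    [[-14,0,0],[0,0,0],63],
    [[-16,0,0],[0,0,0],63]
  ]
}}

```text
clock: 24.25
tcp_pos: [0.5638, -0.2553, 0.5029]
tool_rot: [1.318, 1.562, -0.26]
force: [0.8, -0.0, -1.1]
opening: 0.0541
```

```bash
python3 tip.py 11; python3 plan.py .481 .1605 .33 1.57; python3 - <<'E'
from h import *
S=cv2.imread('pics/side11.png')
for n,h in dict(g=(45,85),o=(7,18)).items():
    g=mask(S,(295,185,345,230),h,120);print(n,None if g is None else(len(g),g.min(0),g.max(0),onz('side',cen(g)[0],g.min(0)[1]+3,.083)))
E
```

```text
0.24739999999999998 pred near blade [ 0.566 -0.235  0.256] [315.44  163.985]
0.2744 pred near blade [ 0.566 -0.235  0.229] [315.459 173.018]
0.2774 pred near blade [ 0.566 -0.235  0.226] [315.461 174.004]
row 303 166 [232 233 231 204 144  99 103 107  85  53  48  70  88  94  95  92  72  43
  43  51  53  54  54  54  54]
col 316 162 [ 95  95  95  94  94  94  94  93  93  94  92  88  73  52  46  46  47  46
  43  57  82 102]
clock 24.35 grasp now [ 0.565 -0.256  0.348] psi -1.578 open 0.0537 F [-0.351  0.174 -0.806] q [-0.445  0.32   1.549  0.002  1.262  1.133]
  -> cm [  1.568  -8.62  -41.53 ] rot [-0.007  0.003 -0.01 ] psi -1.572
g (23, array([321., 198.], dtype=float32), array([324., 207.], dtype=float32), array([ 0.5561476 , -0.31185942,  0.083     ]))
o (43, array([317., 213.], dtype=float32), array([321., 223.], dtype=float32), array([ 0.55837416, -0.24188178,  0.083     ]))
```

>>> {"op": "carry_out", "data": {
  "increments": [
    [[0,-8.6,-41.5],[0,0.003,-0.01],63],
    [[0,-8.6,-41.5],[0,0.003,-0.01],63],
    [[0,-8.6,-41.5],[0,0.003,-0.01],63],
    [[0,-8.6,-41.5],[0,0.003,-0.01],63],
    [[0,-8.6,-41.5],[0,0.003,-0.01],63],
    [[0,-8.6,-41.5],[0,0.003,-0.01],63],
    [[0,-8.6,-41.5],[0,0.003,-0.01],63],
    [[0,-8.6,-41.5],[0,0.003,-0.01],63],
    [[0,-8.6,-41.5],[0,0.003,-0.01],63],
    [[4,-8.6,-41.5],[0,0.003,-0.01],63],
    [[5,-8.6,-41.5],[0,0.003,-0.01],63],
    [[5,-8.6,-41.5],[0,0.003,-0.01],63]
  ]
}}

```text
clock: 25.55
tcp_pos: [0.4807, 0.1597, 0.4483]
tool_rot: [-1.282, 1.565, -2.861]
force: [-0.2, -0.7, -0.6]
opening: 0.0539
```

```bash
python3 plan.py .481 .1605 .193 1.57
```

```text
clock 25.55 grasp now [0.48  0.159 0.293] psi -1.578 open 0.0539 F [-0.182 -0.677 -0.56 ] q [0.297 0.197 1.844 0.    1.107 1.875]
  -> cm [10.027  0.093 -0.098] rot [-0.007  0.002  0.006] psi -1.572
```

>>> {"op": "carry_out", "data": {
  "increments": [
    [[0,0.1,-0.1],[0,0.002,0.003],63],
    [[2,0.1,-0.1],[0,0.002,0.003],63],
    [[4,0.1,-0.1],[0,0.002,0.003],63],
    [[6,0.1,-0.1],[0,0.002,0.003],63],
    [[8,0.1,-0.1],[0,0.002,0.003],63],
    [[9.5,0.1,-0.1],[0,0.002,0.003],63],
    [[10,0.1,-0.1],[0,0.002,0.003],63],
    [[10,0.1,-0.1],[0,0.002,0.003],63]
  ]
}}

```text
clock: 26.35
tcp_pos: [0.4816, 0.1602, 0.3486]
tool_rot: [-1.676, 1.568, 3.028]
force: [0.1, 0.4, -0.9]
opening: 0.0539
```

```bash
python3 plan.py .481 .1605 .193 1.57
```

```text
clock 26.35 grasp now [0.481 0.16  0.194] psi -1.579 open 0.0539 F [ 0.123  0.413 -0.927] q [0.297 0.332 1.93  0.001 0.883 1.876]
  -> cm [ 0.061 -0.057 -0.034] rot [-0.008 -0.     0.003] psi -1.572
```

>>> {"op": "carry_out", "data": {
  "increments": [
    [[0,0,0],[0,0,0],58],
    [[0,0,0],[0,0,0],53],
    [[0,0,0],[0,0,0],48],
    [[0,0,0],[0,0,0],43],
    [[0,0,0],[0,0,0],40],
    [[0,0,0],[0,0,0],40],
    [[0,0,0],[0,0,0],40]
  ]
}}

```text
clock: 27.05
tcp_pos: [0.4819, 0.1604, 0.3493]
tool_rot: [-2.184, 1.569, 2.52]
force: [-1.3, 1.1, 5.6]
opening: 0.0375
```

>>> {"op": "carry_out", "data": {
  "increments": [
    [[-1,0,0],[0,0,0],40],
    [[-3,0,0],[0,0,0],40],
    [[-6,0,0],[0,0,0],40],
    [[-9,0,0],[0,0,0],40],
    [[-12,0,0],[0,0,0],40],
    [[-15,0,0],[0,0,0],40],
    [[-17,0,0],[0,0,0],40],
    [[-17,0,0],[0,0,0],40]
  ]
}}

```text
clock: 27.85
tcp_pos: [0.4824, 0.1603, 0.5224]
tool_rot: [2.156, 1.566, 0.576]
force: [-0.2, -0.1, -2.6]
opening: 0.0376
```

```bash
python3 plan.py .626 -.331 .36 1.57; cat > chk.py <<'E'
import sys
from h import *
n=sys.argv[1];T=env.read_camera('top');S=env.read_camera('side');cv2.imwrite(f'pics/top{n}.png',T);cv2.imwrite(f'pics/side{n}.png',S)
for k,h in dict(orange=(9,20),red=(170,8),blue=(108,128),green=(45,85)).items():
    p=mask(T,(178,262,290,290),h,150);q=mask(T,(362,205,420,260),h,110)
    print(k,'housing',None if p is None else (len(p),cen(p)),'tray',None if q is None else (len(q),cen(q),onz('top',*cen(q),.083)))
d=cv2.cvtColor(T,cv2.COLOR_BGR2GRAY)
print('left wall r230',d[230,356:370],'top wall c375,c395',d[195:215,375],d[195:215,395],'bot c370',d[248:266,370])
E
python3 chk.py 12
```

```text
clock 27.85 grasp now [0.483 0.161 0.367] psi -1.579 open 0.0376 F [-0.189 -0.061 -2.603] q [0.297 0.123 1.756 0.001 1.258 1.876]
  -> cm [ 0.671 14.769 49.006] rot [-0.008 -0.002 -0.004] psi -1.572
orange housing None tray (42, array([377.7143 , 242.54762], dtype=float32), array([ 0.56029741, -0.25174212,  0.083     ]))
red housing (20, array([193.85, 267.05], dtype=float32)) tray None
blue housing (37, array([186.97298, 274.72974], dtype=float32)) tray None
green housing (1, array([188., 263.], dtype=float32)) tray (35, array([404.94287, 243.68571], dtype=float32), array([ 0.55685816, -0.32111282,  0.083     ]))
left wall r230 [ 81  88  88  84  81  96 120  77 143 153 152 151 153 153] top wall c375,c395 [163 162 165 164 164 164 164 164 164 151  85  29  37  48 123 147 147 147
 148 148] [164 164 164 158 162 165 164 164 163 166 166 155  90  30  39  49 121 143
 142 142] bot c370 [165 146 103  55  33  31  40  50 134 138  82  40  49 137 164 166 164 167]
```

>>> {"op": "carry_out", "data": {
  "increments": [
    [[0,0.6,2],[0,0,-0.004],40],
    [[0,1.5,5],[0,0,-0.004],40],
    [[0,2.7,9],[0,0,-0.004],40],
    [[0,3.9,13],[0,0,-0.004],40],
    [[0,5.1,17],[0,0,-0.004],40],
    [[0,6.3,21],[0,0,-0.004],40],
    [[0,7.5,25],[0,0,-0.004],40],
    [[0,8.7,29],[0,0,-0.004],40],
    [[0,9.9,33],[0,0,-0.004],40],
    [[0,11.1,37],[0,0,-0.004],40],
    [[0,12.3,41],[0,0,-0.004],40],
    [[0,13.5,45],[0,0,-0.004],40],
    [[0,14.3,48],[0,0,-0.004],40],
    [[2,14.5,49],[0,0,-0.004],40],
    [[5,14.5,49],[0,0,-0.004],40],
    [[8,14.5,49],[0,0,-0.004],40],
    [[11,14.5,49],[0,0,-0.004],40],
    [[11,14.5,49],[0,0,-0.004],40]
  ]
}}

```text
clock: 29.75
tcp_pos: [0.6205, -0.3302, 0.4005]
tool_rot: [-1.952, 1.552, 2.752]
force: [-1.1, 0.6, -1.5]
opening: 0.0373
```

```bash
python3 plan.py .623 -.331 .188 1.57; python3 chk.py 13
```

```text
clock 29.75 grasp now [ 0.618 -0.329  0.246] psi -1.579 open 0.0373 F [-1.061  0.639 -1.509] q [-0.506  0.545  1.438 -0.002  1.176  1.075]
  -> cm [5.749 0.348 0.12 ] rot [-0.008 -0.007  0.017] psi -1.572
orange housing None tray (13, array([376.15384, 241.3077 ], dtype=float32), array([ 0.56354117, -0.24785727,  0.083     ]))
red housing None tray None
blue housing (38, array([187.13158, 274.78946], dtype=float32)) tray None
green housing None tray None
left wall r230 [ 74  83  85  80  73  92 112  71 137 144 146 145 147 146] top wall c375,c395 [156 156 157 156 157 155 156 157 156 144  81  27  35  45 120 141 139 139
 141 140] [157 155 157 150 143 135 102  53  48  65  83  93  92  91  85  82  77  73
  65  51] bot c370 [137  93  50  39  28  29  34  38  37  41  48  51  56  62  68  72  76  76]
```

Tray unmoved. Next, go down with the tilt corrected in two stages.

>>> {"op": "carry_out", "data": {
  "increments": [
    [[1,0.3,0.1],[0,-0.003,0.008],40],
    [[2.5,0.3,0.1],[0,-0.003,0.008],40],
    [[4,0.3,0.1],[0,-0.003,0.008],40],
    [[5,0.3,0.1],[0,-0.003,0.008],40],
    [[5,0.3,0.1],[0,-0.003,0.008],40]
  ]
}}

```text
clock: 30.35
tcp_pos: [0.6241, -0.3315, 0.354]
tool_rot: [-1.852, 1.566, 2.852]
force: [0.0, 0.2, -2.2]
opening: 0.0373
```

```bash
python3 plan.py .623 -.331 .185 1.57
```

```text
clock 30.35 grasp now [ 0.623 -0.331  0.199] psi -1.579 open 0.0373 F [ 0.049  0.152 -2.243] q [-0.505  0.596  1.466 -0.001  1.085  1.075]
  -> cm [ 1.402 -0.102 -0.046] rot [-0.008 -0.001  0.004] psi -1.572
```

>>> {"op": "carry_out", "data": {
  "increments": [
    [[0.5,-0.1,0],[0,0,0.004],40],
    [[1.0,-0.1,0],[0,0,0.004],40],
    [[1.2,-0.1,0],[0,0,0.004],40],
    [[1.4,-0.1,0],[0,0,0.004],40],
    [[1.6,-0.1,0],[0,0,0.004],40],
    [[1.6,-0.1,0],[0,0,0.004],40]
  ]
}}

```text
clock: 30.95
tcp_pos: [0.6234, -0.3313, 0.3393]
tool_rot: [2.639, 1.569, 1.06]
force: [-1.0, 2.6, 4.0]
opening: 0.0376
```

Contact at the expected height. I'll release and lift.

>>> {"op": "carry_out", "data": {
  "increments": [
    [[0,0,0],[0,0,0],45],
    [[0,0,0],[0,0,0],50],
    [[0,0,0],[0,0,0],55],
    [[0,0,0],[0,0,0],60],
    [[0,0,0],[0,0,0],63],
    [[0,0,0],[0,0,0],63],
    [[-1,0,0],[0,0,0],63],
    [[-3,0,0],[0,0,0],63],
    [[-6,0,0],[0,0,0],63],
    [[-10,0,0],[0,0,0],63],
    [[-14,0,0],[0,0,0],63],
    [[-16,0,0],[0,0,0],63]
  ]
}}

```text
clock: 32.15
tcp_pos: [0.6235, -0.3317, 0.5049]
tool_rot: [1.307, 1.564, -0.272]
force: [-0.4, 0.2, -1.8]
opening: 0.0538
```

```bash
python3 tip.py 14; python3 plan.py .483 .228 .34 1.57; python3 - <<'E'
from h import *
S=cv2.imread('pics/side14.png')
for n,h in dict(g=(45,85),o=(7,18),r=(172,6)).items():
    g=mask(S,(285,180,335,230),h,120);print(n,None if g is None else(len(g),g.min(0),g.max(0),onz('side',cen(g)[0],g.min(0)[1]+3,.083)))
E
```

```text
0.24739999999999998 pred near blade [ 0.625 -0.311  0.257] [296.871 146.556]
0.2744 pred near blade [ 0.625 -0.311  0.23 ] [297.179 155.398]
0.2774 pred near blade [ 0.625 -0.311  0.227] [297.212 156.365]
row 285 148 [ 82  79  95 138 181 219 232 234 234 233 224 174 113  94  91  74  48  95
 190 231 235 234 234 233 233]
col 298 144 [ 95  94  94  94  94  93  92  92  92  93  95 105 156 216 233 234 233 233
 233 233 233 233]
clock 32.25 grasp now [ 0.625 -0.332  0.35 ] psi -1.579 open 0.0536 F [ 0.676 -0.125 -0.354] q [-0.506  0.46   1.337  0.002  1.336  1.073]
  -> cm [  0.704 -14.539 -55.854] rot [-0.008  0.003 -0.008] psi -1.572
g (21, array([322., 198.], dtype=float32), array([324., 207.], dtype=float32), array([ 0.55610595, -0.31186409,  0.083     ]))
o (51, array([316., 212.], dtype=float32), array([321., 222.], dtype=float32), array([ 0.56020849, -0.24615333,  0.083     ]))
r (28, array([300., 195.], dtype=float32), array([303., 205.], dtype=float32), array([ 0.61944821, -0.31939598,  0.083     ]))
```

>>> {"op": "carry_out", "data": {
  "increments": [
    [[0,-14.5,-55.8],[0,0.003,-0.008],63],
    [[0,-14.5,-55.8],[0,0.003,-0.008],63],
    [[0,-14.5,-55.8],[0,0.003,-0.008],63],
    [[0,-14.5,-55.8],[0,0.003,-0.008],63],
    [[0,-14.5,-55.8],[0,0.003,-0.008],63],
    [[0,-14.5,-55.8],[0,0.003,-0.008],63],
    [[0,-14.5,-55.8],[0,0.003,-0.008],63],
    [[0,-14.5,-55.8],[0,0.003,-0.008],63],
    [[0,-14.5,-55.8],[0,0.003,-0.008],63],
    [[0,-14.5,-55.8],[0,0.003,-0.008],63],
    [[0,-14.5,-55.8],[0,0.003,-0.008],63],
    [[0,-14.5,-55.8],[0,0.003,-0.008],63],
    [[4,-14.5,-55.8],[0,0.003,-0.008],63],
    [[5,-14.5,-55.8],[0,0.003,-0.008],63],
    [[5,-14.5,-55.8],[0,0.003,-0.008],63]
  ]
}}

```text
clock: 33.75
tcp_pos: [0.4829, 0.2268, 0.4494]
tool_rot: [-1.185, 1.565, -2.764]
force: [0.2, -0.5, -1.4]
opening: 0.0537
```

```bash
python3 plan.py .4835 .228 .193 1.57
```

```text
clock 33.75 grasp now [0.482 0.226 0.294] psi -1.579 open 0.0537 F [ 0.162 -0.496 -1.353] q [0.417 0.238 1.788 0.    1.122 1.996]
  -> cm [10.142  0.117 -0.142] rot [-0.008  0.002  0.006] psi -1.572
```

>>> {"op": "carry_out", "data": {
  "increments": [
    [[0,0.1,-0.1],[0,0.002,0.003],63],
    [[2,0.1,-0.1],[0,0.002,0.003],63],
    [[4,0.1,-0.1],[0,0.002,0.003],63],
    [[6,0.1,-0.1],[0,0.002,0.003],63],
    [[8,0.1,-0.1],[0,0.002,0.003],63],
    [[9.5,0.1,-0.1],[0,0.002,0.003],63],
    [[10.1,0.1,-0.1],[0,0.002,0.003],63],
    [[10.1,0.1,-0.1],[0,0.002,0.003],63]
  ]
}}

```text
clock: 34.55
tcp_pos: [0.4838, 0.2272, 0.3486]
tool_rot: [-1.465, 1.568, -3.045]
force: [-1.0, 0.7, -1.1]
opening: 0.0538
```

```bash
python3 plan.py .4835 .228 .193 1.57
```

```text
clock 34.55 grasp now [0.483 0.227 0.194] psi -1.58 open 0.0538 F [-0.975  0.713 -1.115] q [0.417 0.368 1.872 0.001 0.904 1.996]
  -> cm [ 0.064 -0.027 -0.079] rot [-0.009  0.     0.003] psi -1.572
```

>>> {"op": "carry_out", "data": {
  "increments": [
    [[0,0,0],[0,0,0],58],
    [[0,0,0],[0,0,0],53],
    [[0,0,0],[0,0,0],48],
    [[0,0,0],[0,0,0],43],
    [[0,0,0],[0,0,0],40],
    [[0,0,0],[0,0,0],40],
    [[0,0,0],[0,0,0],40]
  ]
}}

```text
clock: 35.25
tcp_pos: [0.4841, 0.2275, 0.3492]
tool_rot: [-1.927, 1.569, 2.776]
force: [0.1, 2.5, 4.8]
opening: 0.0374
```

>>> {"op": "carry_out", "data": {
  "increments": [
    [[-1,0,0],[0,0,0],40],
    [[-3,0,0],[0,0,0],40],
    [[-6,0,0],[0,0,0],40],
    [[-9,0,0],[0,0,0],40],
    [[-12,0,0],[0,0,0],40],
    [[-15,0,0],[0,0,0],40],
    [[-17,0,0],[0,0,0],40],
    [[-17,0,0],[0,0,0],40]
  ]
}}

```text
clock: 36.05
tcp_pos: [0.4845, 0.2274, 0.5222]
tool_rot: [2.239, 1.567, 0.659]
force: [-0.3, 1.1, -1.5]
opening: 0.0371
```

```bash
python3 plan.py .628 -.261 .36 1.57;python3 chk.py 15
```

```text
clock 36.05 grasp now [0.485 0.228 0.367] psi -1.58 open 0.0371 F [-0.334  1.061 -1.537] q [0.416 0.168 1.703 0.001 1.266 1.996]
  -> cm [ 0.65  14.811 48.703] rot [-0.009 -0.002 -0.003] psi -1.572
orange housing None tray (42, array([377.7143 , 242.54762], dtype=float32), array([ 0.56029741, -0.25174212,  0.083     ]))
red housing None tray (45, array([406.37778, 219.17778], dtype=float32), array([ 0.62094405, -0.32749195,  0.083     ]))
blue housing None tray None
green housing None tray (34, array([405.     , 243.58824], dtype=float32), array([ 0.55710958, -0.32126915,  0.083     ]))
left wall r230 [ 81  89  89  86  80  96 120  78 145 153 152 153 152 153] top wall c375,c395 [164 164 164 165 164 165 163 165 165 153  87  30  38  47 125 147 147 146
 148 149] [165 164 164 158 160 166 164 165 166 166 163 157  93  29  38  49 122 145
 144 144] bot c370 [165 148 103  55  32  31  40  50 134 138  82  36  48 137 166 166 165 166]
```

>>> {"op": "carry_out", "data": {
  "increments": [
    [[0,0.6,2],[0,0,-0.003],40],
    [[0,1.5,5],[0,0,-0.003],40],
    [[0,2.7,9],[0,0,-0.003],40],
    [[0,3.9,13],[0,0,-0.003],40],
    [[0,5.1,17],[0,0,-0.003],40],
    [[0,6.3,21],[0,0,-0.003],40],
    [[0,7.5,25],[0,0,-0.003],40],
    [[0,8.7,29],[0,0,-0.003],40],
    [[0,9.9,33],[0,0,-0.003],40],
    [[0,11.1,37],[0,0,-0.003],40],
    [[0,12.3,41],[0,0,-0.003],40],
    [[0,13.5,45],[0,0,-0.003],40],
    [[0,14.3,48],[0,0,-0.003],40],
    [[1,14.8,48.7],[0,0,-0.003],40],
    [[3,14.8,48.7],[0,0,-0.003],40],
    [[5,14.8,48.7],[0,0,-0.003],40],
    [[5,14.8,48.7],[0,0,-0.003],40]
  ]
}}

```text
clock: 37.85
tcp_pos: [0.626, -0.2603, 0.4625]
tool_rot: [-1.856, 1.556, 2.847]
force: [-0.0, 1.2, -2.6]
opening: 0.0374
```

```bash
python3 plan.py .628 -.260 .21 1.57; python3 chk.py 16
```

```text
clock 37.85 grasp now [ 0.624 -0.26   0.308] psi -1.58 open 0.0374 F [-0.022  1.181 -2.59 ] q [-0.411  0.451  1.447 -0.002  1.258  1.169]
  -> cm [9.746 0.337 0.005] rot [-0.009 -0.004  0.014] psi -1.572
orange housing None tray None
red housing None tray None
blue housing None tray None
green housing None tray None
left wall r230 [106 108 110 111 111 111 111 114 116 116 117 115 116 115] top wall c375,c395 [ 49  70  81  84  86  89  94  96  96  96  98  98  98 100  99 105 103 107
 108 106] [ 40  41  86 110 114 115 114 114 114 115 115 114 115 113 113 112 115 114
 115 115] bot c370 [116 115 117 116 117 118 116 117 117 115 116 117 117 116 117 118 117 118]
```

>>> {"op": "carry_out", "data": {
  "increments": [
    [[1,0.3,0],[0,-0.002,0.007],40],
    [[3,0.3,0],[0,-0.002,0.007],40],
    [[5,0.3,0],[0,-0.002,0.007],40],
    [[7,0.3,0],[0,-0.002,0.007],40],
    [[9,0.3,0],[0,-0.002,0.007],40],
    [[10.5,0.3,0],[0,-0.002,0.007],40],
    [[11,0.3,0],[0,-0.002,0.007],40],
    [[11,0.3,0],[0,-0.002,0.007],40]
  ]
}}

```text
clock: 38.75
tcp_pos: [0.6292, -0.2604, 0.3562]
tool_rot: [-1.448, 1.569, -3.028]
force: [0.0, -0.1, -1.3]
opening: 0.0375
```

```bash
python3 plan.py .628 -.260 .185 1.57
```

```text
clock 38.75 grasp now [ 0.629 -0.26   0.201] psi -1.58 open 0.0375 F [ 0.002 -0.051 -1.278] q [-0.41   0.557  1.53  -0.001  1.056  1.17 ]
  -> cm [ 1.622 -0.114 -0.038] rot [-0.008  0.     0.002] psi -1.572
```

>>> {"op": "carry_out", "data": {
  "increments": [
    [[0.5,-0.1,0],[0,0,0],40],
    [[1.0,-0.1,0],[0,0,0],40],
    [[1.4,-0.1,0],[0,0,0],40],
    [[1.6,-0.1,0],[0,0,0],40],
    [[1.8,-0.1,0],[0,0,0],40],
    [[1.8,-0.1,0],[0,0,0],40]
  ]
}}

```text
clock: 39.35
tcp_pos: [0.6284, -0.2602, 0.3391]
tool_rot: [-1.767, 1.57, 2.936]
force: [-1.3, 2.8, 2.8]
opening: 0.0374
```

>>> {"op": "carry_out", "data": {
  "increments": [
    [[0,0,0],[0,0,0],45],
    [[0,0,0],[0,0,0],50],
    [[0,0,0],[0,0,0],55],
    [[0,0,0],[0,0,0],60],
    [[0,0,0],[0,0,0],63],
    [[0,0,0],[0,0,0],63],
    [[-1,0,0],[0,0,0],63],
    [[-3,0,0],[0,0,0],63],
    [[-6,0,0],[0,0,0],63],
    [[-10,0,0],[0,0,0],63],
    [[-14,0,0],[0,0,0],63],
    [[-16,0,0],[0,0,0],63]
  ]
}}

```text
clock: 40.55
tcp_pos: [0.6288, -0.2603, 0.5044]
tool_rot: [1.137, 1.565, -0.443]
force: [-0.5, 0.7, -0.4]
opening: 0.0537
```

```bash
python3 plan.py .513 -.102 .34 1.57
```

```text
clock 40.55 grasp now [ 0.63  -0.261  0.349] psi -1.58 open 0.0537 F [-0.484  0.691 -0.386] q [-0.41   0.419  1.401 -0.     1.316  1.17 ]
  -> cm [  0.851 -11.731 -15.73 ] rot [-0.008  0.002 -0.005] psi -1.572
```

>>> {"op": "carry_out", "data": {
  "increments": [
    [[0,-11.7,-15.7],[-0.007,0.002,-0.005],63],
    [[0,-11.7,-15.7],[-0.007,0.002,-0.005],63],
    [[0,-11.7,-15.7],[-0.007,0.002,-0.005],63],
    [[0,-11.7,-15.7],[-0.007,0.002,-0.005],63],
    [[3,-11.7,-15.7],[-0.007,0.002,-0.005],63],
    [[6,-11.7,-15.7],[-0.007,0.002,-0.005],63],
    [[9,-11.7,-15.7],[-0.007,0.002,-0.005],63],
    [[9,-11.7,-15.7],[-0.007,0.002,-0.005],63]
  ]
}}

```text
clock: 41.35
tcp_pos: [0.5123, -0.1021, 0.4109]
tool_rot: [-1.733, 1.565, 2.977]
force: [-0.6, 1.1, -0.9]
opening: 0.054
```

```bash
python3 plan.py .512 -.1025 .128 1.57; python3 tip.py 17; python3 - <<'E'
from h import *
S=cv2.imread('pics/side17.png');T=cv2.imread('pics/top17.png')
im=np.zeros((600,800,3),np.uint8);im[:600,:450]=cv2.resize(S[175:295,270:360],(450,600),interpolation=cv2.INTER_CUBIC)
im[:350,450:800]=cv2.resize(T[200:300,340:440],(350,350),interpolation=cv2.INTER_CUBIC);cv2.imwrite('pics/v8.png',im)
E
```

```text
clock 41.35 grasp now [ 0.511 -0.102  0.256] psi -1.573 open 0.054 F [-0.557  1.077 -0.95 ] q [-0.219  0.266  1.848 -0.     1.033  1.354]
  -> cm [12.792  0.044  0.057] rot [-0.001 -0.001  0.006] psi -1.572
0.24739999999999998 pred near blade [ 0.511 -0.081  0.164] [330.551 232.982]
0.2744 pred near blade [ 0.511 -0.081  0.137] [330.48 241.4 ]
0.2774 pred near blade [ 0.511 -0.081  0.134] [330.472 242.319]
row 318 234 [ 85  87  89  87  83  82  85  91  91  99 118 116  98  92 104 148 202 229
 233 233 232 233 232 232 232]
col 331 230 [ 94  94  94  93  92  92  92  92  91  92  91  97 125 155 150 115  86  82
  83  83  81  81]
```

View pics/v8.png

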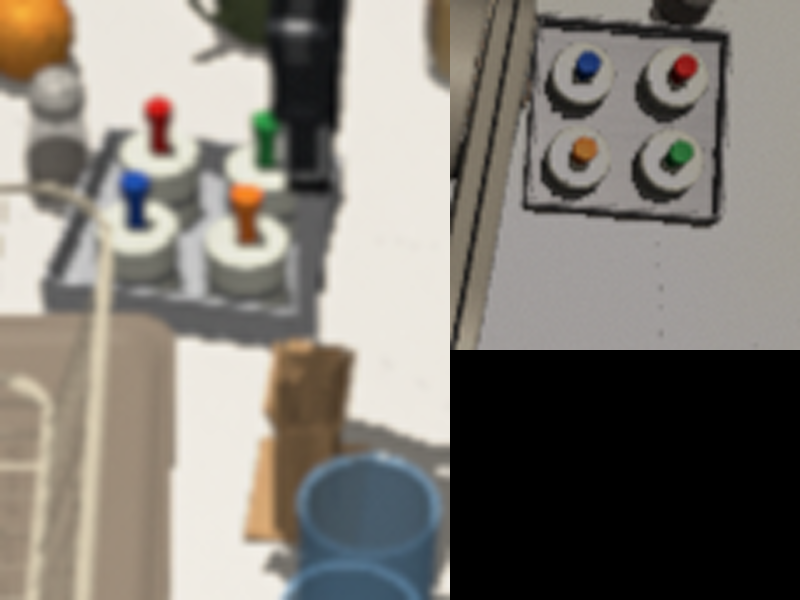

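All four cartridges stand in the tray. Next I'll lower the tongs into the holder along the same line I drew them out.

>>> {"op": "carry_out", "data": {
  "increments": [
    [[0,0,0.05],[0,0,0.006],63],
    [[2,0,0.05],[0,0,0.006],63],
    [[4,0,0.05],[0,0,0.006],63],
    [[6,0,0.05],[0,0,0.006],63],
    [[7,0,0.05],[0,0,0.006],63],
    [[8,0,0.05],[0,0,0.006],63],
    [[8,0,0.05],[0,0,0.006],63]
  ]
}}

```text
clock: 42.15
tcp_pos: [0.5146, -0.1033, 0.335]
tool_rot: [1.491, 1.563, -0.082]
force: [-0.0, -0.4, -1.0]
opening: 0.0537
```

```bash
python3 plan.py .512 -.1025 .129 1.57
```

```text
clock 42.15 grasp now [ 0.516 -0.103  0.18 ] psi -1.573 open 0.0537 F [-0.008 -0.371 -0.994] q [-0.221  0.374  1.905  0.001  0.856  1.351]
  -> cm [ 5.093 -0.296 -0.08 ] rot [-0.001  0.001 -0.008] psi -1.572
```

>>> {"op": "carry_out", "data": {
  "increments": [
    [[0,-0.3,0],[0,0,-0.006],63],
    [[1,-0.3,0],[0,0,-0.006],63],
    [[2,-0.3,0],[0,0,-0.006],63],
    [[3,-0.3,0],[0,0,-0.006],63],
    [[4,-0.3,0],[0,0,-0.006],63],
    [[4.6,-0.3,0],[0,0,-0.006],63],
    [[4.8,-0.3,0],[0,0,-0.006],63],
    [[4.8,-0.3,0],[0,0,-0.006],63]
  ]
}}

```text
clock: 42.95
tcp_pos: [0.5118, -0.1033, 0.2864]
tool_rot: [0.691, 1.57, -0.882]
force: [0.1, -0.1, -0.8]
opening: 0.0537
```

```bash
python3 plan.py .512 -.1025 .129 1.57
```

```text
clock 42.95 grasp now [ 0.512 -0.103  0.131] psi -1.573 open 0.0537 F [ 0.058 -0.054 -0.798] q [-0.222  0.45   1.934 -0.     0.758  1.351]
  -> cm [ 0.242  0.023 -0.077] rot [-0.001  0.    -0.   ] psi -1.572
```

>>> {"op": "carry_out", "data": {
  "increments": [
    [[0.2,0,0],[0,0,0],63],
    [[0.4,0,0],[0,0,0],63],
    [[0.4,0,0],[0,0,0],63]
  ]
}}

```text
clock: 43.25
tcp_pos: [0.5117, -0.1032, 0.2823]
tool_rot: [0.322, 1.57, -1.251]
force: [-0.8, -0.1, -0.8]
opening: 0.054
```

>>> {"op": "carry_out", "data": {
  "increments": [
    [[0.15,0,0],[0,0,0],63],
    [[0.3,0,0],[0,0,0],63],
    [[0.3,0,0],[0,0,0],63]
  ]
}}

```text
clock: 43.55
tcp_pos: [0.5116, -0.1032, 0.2792]
tool_rot: [-0.368, 1.57, -1.941]
force: [0.5, -0.1, -0.8]
opening: 0.0536
```

>>> {"op": "carry_out", "data": {
  "increments": [
    [[0.15,0,0],[0,0,0],63],
    [[0.3,0,0],[0,0,0],63],
    [[0.4,0,0],[0,0,0],63]
  ]
}}

```text
clock: 43.85
tcp_pos: [0.5116, -0.1032, 0.2751]
tool_rot: [-0.479, 1.57, -2.052]
force: [-0.5, -1.2, -0.3]
opening: 0.0535
```

>>> {"op": "carry_out", "data": {
  "increments": [
    [[0.2,0,0],[0,0,0],63],
    [[0.4,0,0],[0,0,0],63],
    [[0.5,0,0],[0,0,0],63]
  ]
}}

```text
clock: 44.15
tcp_pos: [0.5122, -0.1033, 0.2707]
tool_rot: [1.289, 1.569, -0.284]
force: [0.5, 1.1, 7.1]
opening: 0.054
```

>>> {"op": "carry_out", "data": {
  "increments": [
    [[0,0,0],[0,0,0],66],
    [[0,0,0],[0,0,0],69],
    [[0,0,0],[0,0,0],75],
    [[0,0,0],[0,0,0],90],
    [[0,0,0],[0,0,0],100],
    [[0,0,0],[0,0,0],100],
    [[0,0,0],[0,0,0],100],
    [[-2,0,0],[0,0,0],100],
    [[-5,0,0],[0,0,0],100],
    [[-10,0,0],[0,0,0],100],
    [[-15,0,0],[0,0,0],100],
    [[-18,0,0],[0,0,0],100]
  ]
}}

```text
clock: 45.35
tcp_pos: [0.5122, -0.1033, 0.4546]
tool_rot: [1.338, 1.564, -0.235]
force: [0.4, -1.0, -0.2]
opening: 0.0855
```

```bash
python3 plan.py .4835 .305 .29 -1.613
```

```text
clock 45.35 grasp now [ 0.513 -0.104  0.3  ] psi -1.573 open 0.0855 F [ 0.416 -0.958 -0.244] q [-0.222  0.212  1.808 -0.     1.114  1.351]
  -> cm [  0.879  -2.975 -40.822] rot [ 0.04   0.001 -0.006] psi -1.613
```

>>> {"op": "carry_out", "data": {
  "increments": [
    [[0,-3,-40.8],[0.04,0,-0.003],100],
    [[0,-3,-40.8],[0.04,0,-0.003],100],
    [[0,-3,-40.8],[0.04,0,-0.003],100],
    [[0,-3,-40.8],[0.04,0,-0.003],100],
    [[0,-3,-40.8],[0.04,0,-0.003],100],
    [[0,-3,-40.8],[0.04,0,-0.003],100],
    [[0,-3,-40.8],[0.04,0,-0.003],100],
    [[0,-3,-40.8],[0.04,0,-0.003],100],
    [[0,-3,-40.8],[0.04,0,-0.003],100],
    [[4,-3,-40.8],[0.04,0,-0.003],100],
    [[4,-3,-40.8],[0.04,0,-0.003],100]
  ]
}}

```text
clock: 46.45
tcp_pos: [0.4818, 0.304, 0.4097]
tool_rot: [-0.53, 1.564, -2.142]
force: [-0.1, 0.1, -0.2]
opening: 0.0857
```

```bash
python3 plan.py .4835 .305 .172 -1.613; python3 - <<'E'
from h import *
T=env.read_camera('top');S=env.read_camera('side');cv2.imwrite('pics/top18.png',T);cv2.imwrite('pics/side18.png',S)
im=np.zeros((560,800,3),np.uint8);im[:560,:320]=cv2.resize(S[220:290,310:350],(320,560),interpolation=cv2.INTER_CUBIC)
im[:400,330:730]=cv2.resize(T[245:285,300:340],(400,400),interpolation=cv2.INTER_CUBIC);cv2.imwrite('pics/v9.png',im)
E
```

```text
clock 46.45 grasp now [0.481 0.303 0.255] psi -1.612 open 0.0857 F [-0.063  0.092 -0.162] q [ 0.543  0.338  1.748 -0.004  1.062  2.157]
  -> cm [ 8.265  0.195 -0.153] rot [0.001 0.006 0.004] psi -1.613
```

View pics/v9.png

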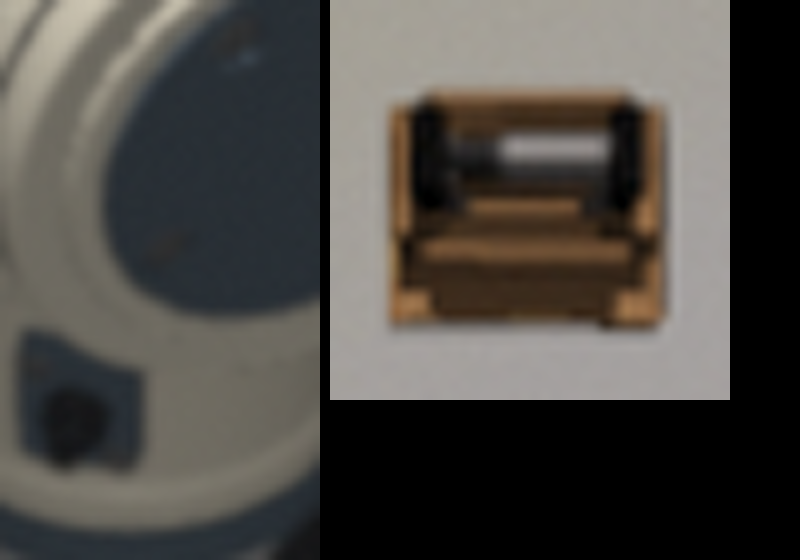

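The tongs look the same as at the start, upright and seated: their plates run from v≈95 to 205 in the crop in both pictures. On to the valve.

>>> {"op": "carry_out", "data": {
  "increments": [
    [[4,0.2,-0.1],[0,0.003,0.002],100],
    [[8.2,0.2,-0.1],[0,0.003,0.002],100],
    [[8.2,0.2,-0.1],[0,0.003,0.002],60],
    [[8.2,0.2,-0.1],[0,0.003,0.002],5],
    [[8.2,0.2,-0.1],[0,0.003,0.002],5],
    [[8.2,0.2,-0.1],[0,0.003,0.002],5],
    [[8.2,0.2,-0.1],[0,0.003,0.002],5],
    [[8.2,0.2,-0.1],[0,0.003,0.002],5],
    [[8.2,0.2,-0.1],[0,0.003,0.002],5],
    [[8.2,0.2,-0.1],[0,0.003,0.002],5]
  ]
}}

```text
clock: 47.55
tcp_pos: [0.486, 0.3067, 0.3339]
tool_rot: [2.271, 1.562, 0.657]
force: [-1.8, 9.5, 5.0]
opening: 0.013
```

```bash
python3 plan.py .4835 .305 .172 -0.83
```

```text
clock 47.55 grasp now [0.487 0.308 0.179] psi -1.614 open 0.013 F [-1.841  9.489  5.004] q [0.542 0.44  1.796 0.001 0.896 2.155]
  -> cm [ 0.689 -0.251  0.189] rot [-0.784 -0.003 -0.009] psi -0.83
```

>>> {"op": "carry_out", "data": {
  "increments": [
    [[0,0,0],[-0.13,0,0],5],
    [[0,0,0],[-0.26,0,0],5],
    [[0,0,0],[-0.39,0,0],5],
    [[0,0,0],[-0.52,0,0],5],
    [[0,0,0],[-0.65,0,0],5],
    [[0,0,0],[-0.74,0,0],5],
    [[0,0,0],[-0.785,0,0],5],
    [[0,0,0],[-0.785,0,0],5],
    [[0,0,0],[-0.785,0,0],5]
  ]
}}

```text
clock: 48.45
tcp_pos: [0.4853, 0.3086, 0.3341]
tool_rot: [1.807, 1.559, 0.977]
force: [-3.8, 14.0, -8.3]
opening: 0.0134
```

```bash
python3 plan.py .4835 .305 .172 -0.83
```

```text
clock 48.45 grasp now [0.486 0.31  0.179] psi -0.829 open 0.0134 F [-3.779 14.02  -8.284] q [0.545 0.44  1.796 0.006 0.895 1.37 ]
  -> cm [ 0.704 -0.385  0.149] rot [ 0.001 -0.003 -0.011] psi -0.83
```

>>> {"op": "carry_out", "data": {
  "increments": [
    [[0,0,0],[0,0,0],15],
    [[0,0,0],[0,0,0],40],
    [[0,0,0],[0,0,0],80],
    [[0,0,0],[0,0,0],100],
    [[0,0,0],[0,0,0],100],
    [[0,0,0],[0,0,0],100],
    [[0,0,0],[0,0,0],100],
    [[-4,0,0],[0,0,0],100],
    [[-9,0,0],[0,0,0],100],
    [[-14,0,0],[0,0,0],100],
    [[-14,-3,-4],[0,0,0],100],
    [[-14,-6,-8],[0,0,0],100],
    [[-14,-9,-12],[0,0,0],100],
    [[-14,-12,-14],[0,0,0],100],
    [[-14,-12,-16],[0,0,0],100],
    [[-14,-12,-16],[0,0,0],100]
  ]
}}

```text
clock: 50.05
tcp_pos: [0.2862, 0.3448, 0.4736]
tool_rot: [1.824, 1.558, 0.997]
force: [-0.2, 0.4, -0.5]
opening: 0.0854
```

```bash
python3 - <<'E'
from plan import *
s,p,R=pose();print(s['clock'],p)
T=env.read_camera('top');S=env.read_camera('side');cv2.imwrite('pics/top20.png',T);cv2.imwrite('pics/side20.png',S)
b=mask(T,(120,245,175,292),(108,128),150);r=mask(T,(120,245,175,292),(170,8),150);q=np.r_[b,r]
print(len(b),len(r),cen(b),cen(r))
vx,vy,x0,y0=cv2.fitLine(q,cv2.DIST_L2,0,.01,.01).ravel()
a=onz('top',x0-14*vx,y0-14*vy,.172);c=onz('top',x0+14*vx,y0+14*vy,.172);d=c-a;print('bar yaw',np.arctan(d[1]/d[0]),'valve',np.arctan(d[1]/d[0])+.05)
P=np.array([onz('top',*x,.174)[:2] for x in cv2.boxPoints(cv2.minAreaRect(q))]);print(P)
E
python3 chk.py 21
python3 - <<'E'
from h import *
T=cv2.imread('pics/top21.png');cv2.imwrite('pics/v10.png',cv2.resize(T[180:310,110:450],(800,306),interpolation=cv2.INTER_CUBIC))
E
```

```text
50.05 [0.286 0.345 0.474]
201 13 [144.716 270.896] [132.385 258.385]
bar yaw 0.7517727808221814 valve 0.8017727808221814
[[0.511 0.339]
 [0.521 0.328]
 [0.458 0.271]
 [0.448 0.282]]
orange housing None tray (42, array([377.7143 , 242.54762], dtype=float32), array([ 0.56029741, -0.25174212,  0.083     ]))
red housing None tray (45, array([406.37778, 219.17778], dtype=float32), array([ 0.62094405, -0.32749195,  0.083     ]))
blue housing None tray (39, array([378.79486, 218.33333], dtype=float32), array([ 0.6236701 , -0.25648514,  0.083     ]))
green housing None tray (34, array([405.     , 243.58824], dtype=float32), array([ 0.55710958, -0.32126915,  0.083     ]))
left wall r230 [ 73  82  84  81  75  92 112  73 135 145 146 145 123  45] top wall c375,c395 [157 156 155 155 156 157 157 157 156 143  81  28  37  44 117 139 139 141
 151 157] [155 156 156 151 153 155 157 155 156 155 154 149  85  28  36  43 115 137
 134 134] bot c370 [156 139  96  54  30  28  39  46 126 131  76  35  47 130 158 157 157 158]
```

View pics/v10.png

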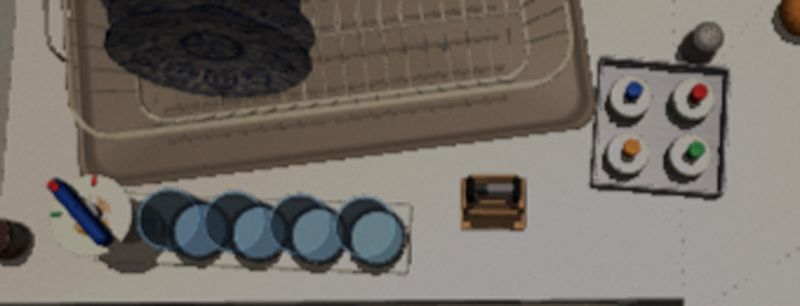

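The bar is at about 0.80 rad on the yellow mark, all four cartridges stand in the tray, the tongs are in the holder, and the arm is clear. I'm handing the job in.

```bash
python3 -c "
from station import env
print(env.finish_job())"
```

```text
the job is handed in; nothing more can be done
None
```

The job is done and handed in at about 50 s of the 210 s; no verdict is reported.

- **Valve:** I shut it first; the camera put it within about 0.01 rad of the stop. At the end I turned it half open, and the last image measured about 0.80 rad against the 0.785 target.
- **Cartridges:** All four were present (green, orange, red, blue). I pulled each with the tongs, set it down under light force, and they now stand in a 2 x 2 in the tray.
- **Tray:** It was knocked about 5 cm aside during the first carry. I measured it again before placing anything.
- **Tongs:** They stand upright in the holder and looked the same from above as at the start. I could not confirm their height from the side, because the arm blocked that camera.
- **Other things on the worktop:** The salt shaker stands clear of the tray in the last image. I did not measure the mug or jar again, but nothing came near them.

**Disagreement:** when I put the tongs back, they touched the holder floor about 12 mm lower on the arm than at pick-up. The images had suggested little or no slip in the grip. I lowered them until they touched, then released.

I viewed about 15 pictures, roughly one over the budget.

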